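# Open the parts chest and stow the heating coil

## Task

Push the steel chest's hinged lid up by its front lip, past upright and gently all the way back until it bears against the rubber-tipped stop behind the hinge, so that it stays open by itself; do not force it against the stop or let it bang. Then lay the small heating coil flat on the floor of the open chest and let go, leaving the other things on the bench alone.

Things in the scene. Friction and masses are not known exactly. Their poses are not given: they have to be found in the camera images.
- chest: Open-topped grey steel chest, fixed to the bench. Outside 150 (x) by 190 (y) by 90 mm high, walls and floor 4 mm thick. Origin: centre of its underside; its x axis points from the front (lip side, towards the robot) to the hinge side at the back, z up.
- lid_hinge (a point): Middle of the hinge line, on the underside of the lid at the chest's back rim (chest frame x +75, z 90 mm). The hinge runs along the chest's y axis. Its axes turn with the lid: x from the lip towards the hinge, z out of the lid's outer (upper) face.
- lid_edge (a point): Middle of the lip's front edge, on the lid's underside, 176 mm from the hinge line. The lid is a steel plate 6 mm thick, 0.25 to 0.5 kg: 150 by 190 mm over the chest, plus a lip 100 mm wide that sticks out 26 mm past the chest's front wall, 90 mm above the bench, nothing under it. Axes as lid_hinge.
- lid (a joint): Lid angle in rad, 0 shut, 1.57 upright, growing as it opens backwards. The hinge is stiff (about 0.13 N m of friction): the lid drops shut if let go below about 1.3 rad, stays where it is left from about 1.4 rad on. Moving it takes about 2 to 4 N at the lip.
- bracket: Stop bracket behind the chest, up to 65 mm above the hinge line, 42 to 50 mm behind it. A screw on it points a rubber tip at the lid, 45 mm above the hinge line. The screw's setting differs and is not measured: the lid meets the tip somewhere from 1.72 to 2.03 rad, to be felt for. Lid and stop bear at most 20 N of push. Origin: middle of the hinge line; axes as chest.
- coil_grip (a point): Centre of the white ceramic block of the small heating coil (loose, 0.2 to 0.4 kg): flat dark rings, 112 mm across, 8 mm high, a strap across them along x (top at 12 mm), and two legs in the middle carrying the block, 40 (x) by 14 (y) by 18 mm high. This point is 39 mm above the coil's underside, over its centre of mass. z is up when it lies flat.
- stack: Stack of three big coils, 178 mm across and 28 mm high, with two legs, standing on the bench; leave alone. Origin: centre of its underside.
- oiler: White plastic bottle, 56 mm across, 150 mm high; leave alone. Origin: centre of its underside.
- spanner: Steel spanner 160 mm long lying on the bench; leave alone. Origin: on its underside near the middle.
There are look-alikes about, which are no part of the job. Leave any yellow look-alike of the part that bears coil_grip alone.

How it is judged (in metres and radians):
On the way:
1. the lid, past upright, is pushed back so that it bears against the rubber-tipped stop (contact force between lid and bracket above 1.5 N and value of joint lid above 1.65 rad), for 0.1 s.
At the end, for the whole second after the job is handed in: The lid stands open by itself past upright (more than 1.65 rad) and at rest, having borne on its stop with more than 1.5 N for 0.1 s; the small coil lies flat (within 0.15 rad) on the chest's floor, inside its walls; nothing is held (value of joint lid above 1.65 rad and not (velocity of joint lid above 0.1 rad/s) and velocity of joint lid above -0.1 rad/s and x of coil_grip in the frame of chest between -0.04 and 0.04 m and y of coil_grip in the frame of chest between -0.06 and 0.06 m and z of coil_grip in the frame of chest below 0.05 m and angle between coil_grip's own z axis and vertical below 0.15 rad and contact force between each of coil, lid and the fingers below 0.1 N); the robot touches nothing.
It fails at once if the robot pushes on the lid with more than 20 N (contact force between any of the fingers, the arm and lid above 20 N).
It fails at once if the lid bangs: it swings faster than 3 rad/s (velocity of joint lid above 3 rad/s or velocity of joint lid below -3 rad/s).
It fails at once if a bystander is moved by more than 30 mm (distance of any of stack, oiler, spanner from where it was at the start of the episode above 0.03 m).
It also fails if it takes over 61 s, if anything falls off the work surface, if the arm or the gripper's body presses on something with over 40 N, if the wrist force passes 120 N, or if a joint passes its speed limit or range.

## Robot

A 6-joint arm with a two-finger parallel gripper is mounted at the origin on the work surface. World frame = base frame: x ahead of the robot, y to its left, z up, the work surface at z = 0. Lengths are in m, angles in degrees, forces in N, time in s.
With the tool pointing down it reaches from about 0.35 to 0.875 m from the base axis. Payload 4.2 kg.
Tool frame: the origin (TCP) lies at the very end of the fingers, on their centre line; the grasp point (between the pads) lies 19 mm behind it; z points along the fingers, x is the direction in which the jaws open and shut, and the axes are right-handed (so a half turn about z gives the same grasp; the last joint's range is limited). The gripper opens to 87 mm and grips with 3 to 60 N. Pads are 19 mm wide; open, the fingers measure 117 mm over their backs; the gripper's body (75 mm by 190 mm) begins 51 mm behind the grasp point.
Start: joints at [87.353, 22.042, 0.453, 0, -68.411, -14.817], TCP at [0.188, 0.596, 0.2] pointing down, gripper open.
Joint ranges: [-179.83, 179.83], [-69.29, 118.12], [-61.27, 80.66], [-181.25, 117.63], [-171.15, -9.14], [-177.46, 177.46]. Speed limits (degrees/s): [159.86, 159.86, 180, 180, 180, 180].

## Interface

Orientations are given as a 3x3 rotation matrix whose columns are the frame's x, y, z axes.
In Python, from station import r gives the robot as it stands.
- The arm moves only by the tool move_arm, never from a script. Its argument "series" is a list that holds one entry, the list of rows, each a list of 7 numbers: the shift along the tool's x, y, z in cm, then the turn, a rotation vector about the tool's x, y, z in degrees, then the opening, from -1 (shut) to 1 (fully open). In form: [[[dx, dy, dz, wx, wy, wz, fingers], ...]]. A call has 1 to 12 rows; each row shifts and turns the commanded pose from where the row before left it, along the tool's axes as they then stand; what a row does not reach is not made up. A row lasts 1/8 s, in which the tool goes at most 62.5 mm and 10.7 degrees, less where a joint would pass 70% of its speed; a pose out of reach is approached as far as the arm can. A call is refused whole if a number of a shift passes 6.25 or a number of a turn 10.7, either way. A call with a gripper value outside its range is refused whole. The fingers move at their own pace and stop on an object; the grip force is fixed at half the most. Time passes only in rows, so rows that do not move let the fingers close. It gives the time, the measured TCP pose, the force and the opening at its end, in the units of the state.
- r.sense(): the state, without advancing time (a new reading comes with each control period).
- r.capture(name): name is "side" or "top" or "wrist"; returns a dict with "color" (400x640x3 uint8, blue, green, red), "fx", "fy", "cx", "cy" (pixels), "rvec" (rotation vector, rad) and "tvec" (3), from world to camera coordinates, as OpenCV has them; the wrist camera has in their place "tool_from_camera" (4x4, takes a point from camera to tool coordinates, whose origin is the TCP and whose axes are the tool frame's). Camera axes: x right, y down, z forward; pixel columns grow to the right and rows downward; lengths in m; the calibration is good to about 2 mm. A picture is of the moment at which its call begins: read the wrist's pose just before it. There is no depth.
- r.finish_job(): hands the job in, once; it reports no verdict.
The state is a dict: "time_s": time; "joints": joint angles; "joint_velocities": joint speeds; "effort": joint torques, N m; "tcp_pos": TCP position; "ee_rot": TCP orientation; "wrist_force": force on the tool from outside, world axes, zero at the start; "moment": the same for the moment, N m; "gripper_width": opening from 0.0 (shut) to 1.0 (fully open).
Only numpy, scipy, OpenCV 4.12 (cv2) and the standard library are available. Lean on these libraries where they do the work, as an engineer would, in place of code of your own. Each camera call takes 0.05 s, during which the arm holds its last target.

## Working session

There is one attempt and no reset: what is moved stays moved. The work goes in short steps, Python scripts to look and compute and a tool call to move; the robot and the scene stay as the last step left them, time stands still between calls to the robot, and variables do not carry over. Pictures are saved under pics/ and viewed, and the job is handed in when it is done.

Besides the shell and the picture viewer there is one more tool, called after "Call:" as name(argument=value, ...), one argument or row to a line, values as JSON. move_arm: Moves the arm, as the interface text tells. Its arguments: {"type":"object","properties":{"series":{"type":"array","items":{"type":"array","items":{"type":"array","items":{"type":"number"}}}}},"required":["series"]}

```bash
ls; mkdir -p pics
python3 - <<'E'
from station import r
import cv2
s=r.sense(); print({k:s[k] for k in ['time_s','tcp_pos','ee_rot','wrist_force','gripper_width']})
for n in ['side','top','wrist']:
    c=r.capture(n); cv2.imwrite(f'pics/{n}0.png',c['color']); print(n,{k:v for k,v in c.items() if k!='color'})
E
```

```text
pics
{'time_s': 0.0, 'tcp_pos': array([0.18733566, 0.59556731, 0.19843306]), 'ee_rot': array([[-3.00278516e-01, -9.53851380e-01, -5.98941723e-04],
       [-9.53848963e-01,  3.00279104e-01, -2.14842344e-03],
       [ 2.22912635e-03, -7.38254601e-05, -9.99997513e-01]]), 'wrist_force': array([-0.29977817,  0.29853715, -0.41857204]), 'gripper_width': 0.9960820839908717}
side {'fx': 418.4003413743123, 'fy': 418.4003413743123, 'cx': 314.4110097291901, 'cy': 204.32596636017277, 'rvec': array([ 2.08991219, -0.41987595,  0.2468657 ]), 'tvec': array([-0.46834582,  0.14503237,  1.16860404])}
top {'fx': 463.8300917351208, 'fy': 463.8300917351208, 'cx': 320.6177422685589, 'cy': 196.1966428353616, 'rvec': array([ 2.11250609, -2.11615942,  0.21075   ]), 'tvec': array([0.00259382, 0.47826567, 1.33994706])}
wrist {'fx': 335.95779355075854, 'fy': 335.95779355075854, 'cx': 315.135128029146, 'cy': 197.94175255532795, 'tool_from_camera': array([[ 9.99999863e-01, -2.69060669e-04, -4.49517093e-04,
        -1.00185262e-03],
       [ 3.84703475e-04,  9.59573661e-01,  2.81457352e-01,
        -7.75802445e-02],
       [ 3.55615659e-04, -2.81457486e-01,  9.59573633e-01,
        -1.86088545e-01],
       [ 0.00000000e+00,  0.00000000e+00,  0.00000000e+00,
         1.00000000e+00]])}
```

View pics/side0.png

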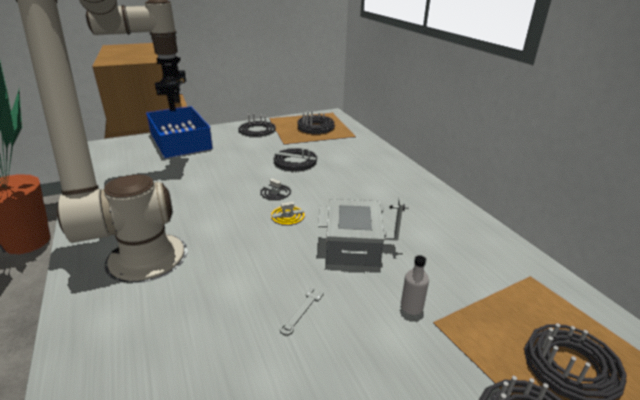

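View pics/top0.png

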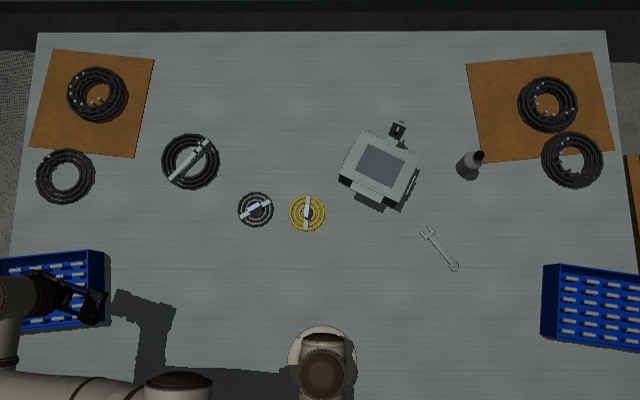

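View pics/wrist0.png

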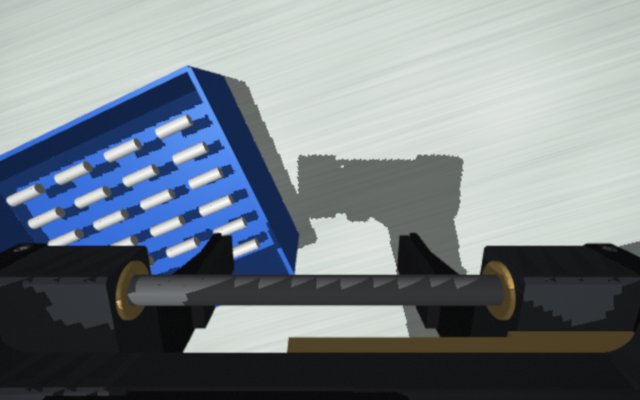

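Candidates for the small coil in the top view are the dark coil at (255,209), the yellow look-alike at (307,213) and the large dark coil at (190,161). The description fits the one at (255,209), so I'll check it in close crops.

Run:
```python
import cv2
t=cv2.imread('pics/top0.png'); s=cv2.imread('pics/side0.png')
cv2.imwrite('pics/c1.png',cv2.resize(t[180:240,225:335],None,fx=7,fy=7,interpolation=cv2.INTER_CUBIC))
cv2.imwrite('pics/c2.png',cv2.resize(t[110:220,325:435],None,fx=5.4,fy=5.4,interpolation=cv2.INTER_CUBIC))
cv2.imwrite('pics/c3.png',cv2.resize(s[165:275,250:420],None,fx=4.7,fy=4.7,interpolation=cv2.INTER_CUBIC))
```

```text
(no output)
```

View pics/c1.png

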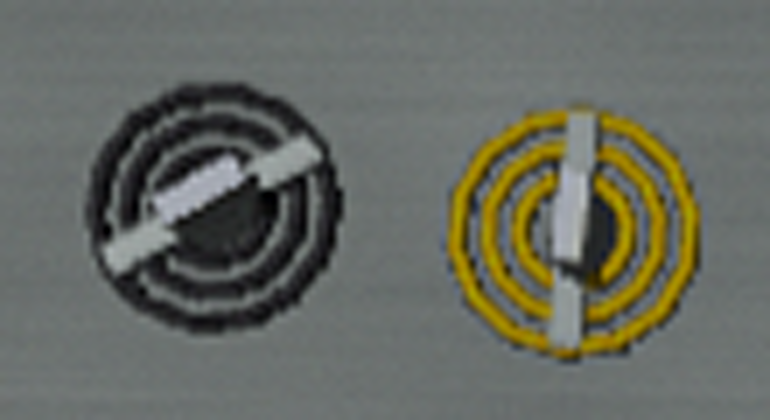

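View pics/c2.png

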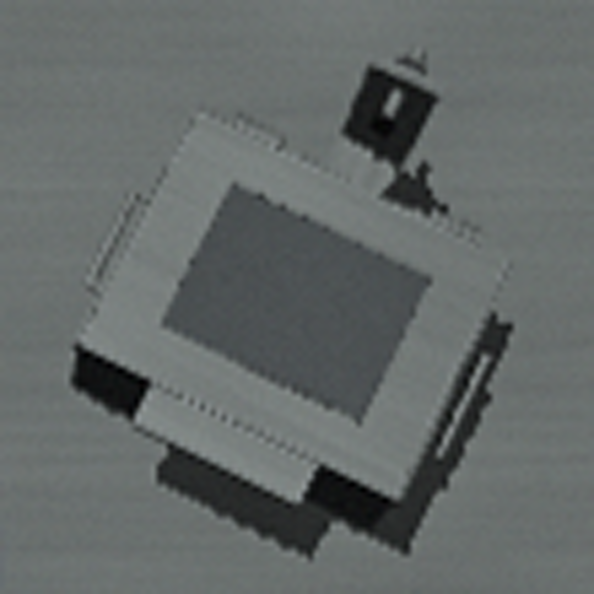

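View pics/c3.png

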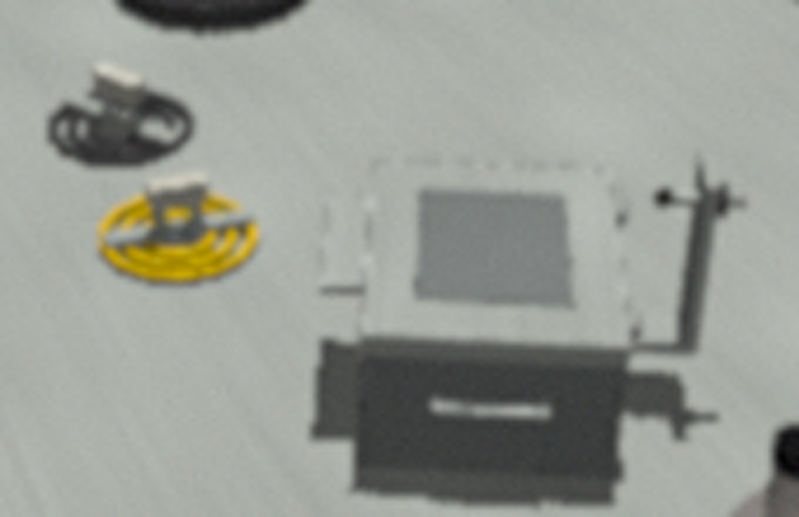

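```bash
cat > h.py <<'E'
import numpy as np,cv2
from scipy.spatial.transform import Rotation as R
from station import r
def proj(c,P):
    K=np.array([[c['fx'],0,c['cx']],[0,c['fy'],c['cy']],[0,0,1]])
    return cv2.projectPoints(np.array(P,float).reshape(-1,1,3),c['rvec'],c['tvec'],K,None)[0].reshape(-1,2)
def back(c,uv,z):
    Rm=cv2.Rodrigues(c['rvec'])[0]; o=-Rm.T@c['tvec']
    uv=np.atleast_2d(uv); d=np.c_[(uv[:,0]-c['cx'])/c['fx'],(uv[:,1]-c['cy'])/c['fy'],np.ones(len(uv))]@Rm
    return o+d*((z-o[2])/d[:,2])[:,None]
def wcam(s,c):
    T=np.eye(4);T[:3,:3]=s['ee_rot'];T[:3,3]=s['tcp_pos'];W=np.linalg.inv(T@c['tool_from_camera'])
    c['rvec']=cv2.Rodrigues(W[:3,:3])[0].ravel();c['tvec']=W[:3,3];return c
def st():
    s=r.sense(); print('t',round(s['time_s'],2),'tcp',s['tcp_pos'].round(4),'F',np.round(s['wrist_force'],2),'g',round(s['gripper_width'],3)); print(s['ee_rot'].round(3).tolist(),'j',np.round(s['joints'],1)); return s
E
python3 - <<'E'
from h import *
c=r.capture('top')
f=lambda p,s,o:(np.array(p)+.5)/s-.5+np.array(o)
L=back(c,f([(200,113),(512,265),(403,500),(78,345),(133,425),(300,500)],5.4,(325,110)),.096);print(L.round(4)[:,:2])
for i,j in((0,1),(1,2),(2,3),(3,0),(4,5)): d=L[j]-L[i];print(np.linalg.norm(d).round(4),np.degrees(np.arctan2(d[1],d[0])).round(1))
# chest fit
from scipy.optimize import least_squares
m=np.array([[75,95],[75,-95],[-75,-95],[-75,95],[-101,50],[-101,-50]])/1e3
def w(p,q): a=p[2];return q@np.array([[np.cos(a),np.sin(a)],[-np.sin(a),np.cos(a)]])+p[:2]
s=least_squares(lambda p:(w(p,m)-L[:,:2]).ravel(),[.5,-.1,-.4]);print('chest',s.x,np.degrees(s.x[2]),'res',s.fun.round(4))
C=back(c,f([(215,208)],7,(225,180)),.006);print('ring c',C)
S=back(c,f([(314,148),(110,262)],7,(225,180)),.012);print('strap',S,np.degrees(np.arctan2(*(S[0]-S[1])[[1,0]])))
print('block',back(c,f([(198,187)],7,(225,180)),.048))
print('yellow',back(c,f([(574,230)],7,(225,180)),.006),'oiler',back(c,[(467,172)],0),'spanner',back(c,[(428,232),(455,266)],0))
side=r.capture('side')
p=s.x
img=side['color'];P=np.r_[np.c_[w(p,m),np.full(6,.096)],[[*C[0][:2],.048]]]
for u in proj(side,P): cv2.circle(img,tuple(np.round(u).astype(int)),1,(0,0,255),-1)
cv2.imwrite('pics/c4.png',cv2.resize(img[165:275,250:420],None,fx=4.7,fy=4.7,interpolation=cv2.INTER_CUBIC))
E
```

```text
[[ 0.6676 -0.1206]
 [ 0.5804 -0.2884]
 [ 0.4505 -0.2246]
 [ 0.5361 -0.0522]
 [ 0.4917 -0.0813]
 [ 0.4506 -0.1697]]
0.1892 -117.5
0.1447 153.8
0.1925 63.6
0.1483 -27.5
0.0976 -114.9
chest [ 0.55949132 -0.17137279 -0.4695802 ] -26.9049636010453 res [ 0.0018 -0.      0.003  -0.0016 -0.0009  0.0025 -0.0005 -0.0005  0.0003
  0.0002 -0.0038 -0.0005]
ring c [[0.44629811 0.20247672 0.006     ]]
strap [[0.47184818 0.15891291 0.012     ]
 [0.4214861  0.24668193 0.012     ]] -60.15269025587809
block [[0.44803532 0.2038524  0.048     ]]
yellow [[0.4362205  0.04498984 0.006     ]] oiler [[ 0.56449478 -0.45637652  0.        ]] spanner [[ 0.37604268 -0.32539028  0.        ]
 [ 0.27326218 -0.40156516  0.        ]]
```

View pics/c4.png

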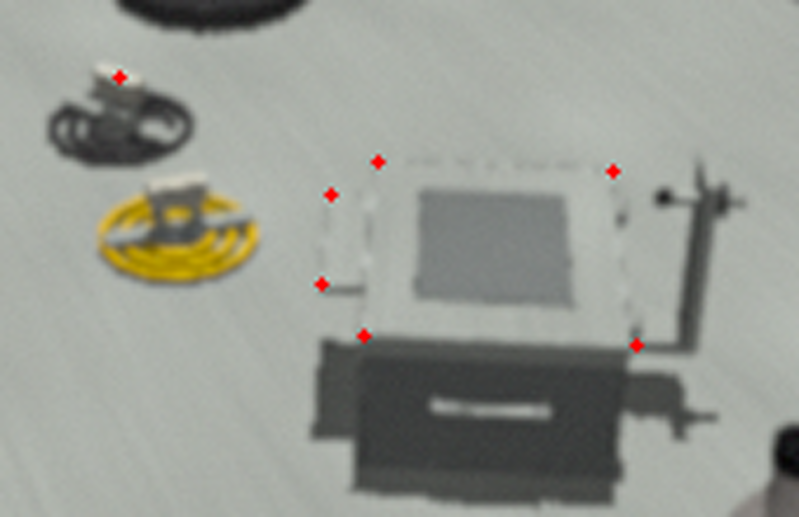

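Dark rings, a white strap and a raised white block at (255,209) confirm it is the small coil. The yellow one at (307,213) is the look-alike. The chest sits at about (0.559, -0.171) with yaw -27°. Next I move in front of the lip.

Call:
move_arm(
  series=[
    [[4.2,-3.0,0,0,0,0,-1],[4.2,-3.0,0,0,0,0,-1],[4.2,-3.0,0,0,0,0,-1],[4.2,-3.0,0,0,0,0,-1],[4.2,-3.0,0,0,0,0,-1],[4.2,-3.0,0,0,0,0,-1],[4.2,-3.0,0,0,0,0,-1],[4.2,-3.0,0,0,0,0,-1],[4.2,-3.0,0,0,0,0,-1],[4.2,-3.0,0,0,0,0,-1],[4.2,-3.0,0,0,0,0,-1],[4.2,-3.0,0,0,0,0,-1]],
  ],
)

```text
time_s: 1.75
tcp_pos: [0.38, 0.0058, 0.2]
ee_rot: [[-0.3, -0.954, 0.001], [-0.954, 0.3, 0.001], [-0.001, -0.001, -1.0]]
wrist_force: [1.3, 0.6, 0.4]
gripper_width: 0.001
```

```bash
python3 -c "
from h import *
st()"
```

```text
t 1.75 tcp [0.38   0.0058 0.2   ] F [1.31 0.64 0.39] g 0.001
[[-0.3, -0.954, 0.001], [-0.954, 0.3, 0.001], [-0.001, -0.001, -1.0]] j [ 25.7  -3.  -30.6   0.  -62.3  46.8]
```

Call:
move_arm(
  series=[
    [[3.0,-2.2,0,0,0,0,-1],[3.0,-2.2,0,0,0,0,-1],[2.9,-2.1,0,0,0,0,-1],[0,0,0,0,0,9.5,-1],[0,0,0,0,0,0,-1]],
  ],
)

```text
time_s: 2.38
tcp_pos: [0.4148, -0.0974, 0.1994]
ee_rot: [[-0.453, -0.892, -0.0], [-0.892, 0.453, 0.0], [0.0, 0.0, -1.0]]
wrist_force: [-0.1, 0.1, 1.1]
gripper_width: 0.008
```

```bash
python3 -c "
from h import *
st()"
```

```text
t 2.38 tcp [ 0.4148 -0.0974  0.1994] F [-0.07  0.11  1.13] g 0.008
[[-0.453, -0.892, -0.0], [-0.892, 0.453, 0.0], [0.0, 0.0, -1.0]] j [  8.8   2.2 -25.5  -0.  -62.3  54.3]
```

Call:
move_arm(
  series=[
    [[0,0,0,5,0,0,-1],[0,0,0,5,0,0,-1],[0,0,0,5,0,0,-1],[0,0,0,5,0,0,-1],[0,0,0,0,0,0,-1]],
  ],
)

```text
time_s: 3.0
tcp_pos: [0.4126, -0.0969, 0.1986]
ee_rot: [[-0.449, -0.84, 0.303], [-0.893, 0.422, -0.155], [0.002, -0.34, -0.94]]
wrist_force: [0.2, 0.7, -0.7]
gripper_width: 0.004
```

```bash
python3 -c "
from h import *
st()"
```

```text
t 3.0 tcp [ 0.4126 -0.0969  0.1986] F [ 0.16  0.68 -0.69] g 0.004
[[-0.449, -0.84, 0.303], [-0.893, 0.422, -0.155], [0.002, -0.34, -0.94]] j [ 19.5  -9.3 -47.   22.4 -40.5  28.2]
```

```bash
cat > kin.py <<'E'
from h import *
from scipy.optimize import least_squares
J=np.array([[87.353,22.042,.453,0,-68.411,-14.817],[25.7,-3,-30.6,0,-62.3,46.8],[8.8,2.2,-25.5,0,-62.3,54.3],[19.5,-9.3,-47,22.4,-40.5,28.2]])
X=np.array([[.188,.596,.2],[.38,.0058,.2],[.4148,-.0974,.1994],[.4126,-.0969,.1986]])
E=lambda s,a:R.from_euler(s,a,degrees=True).as_matrix()
def fk(j,p,s4=1):
    a1,d,h,L2,a3,L3,t,ty=p
    R1=E('z',j[0]); pos=R1@[a1,d,h]
    R2=R1@E('y',j[1]); pos=pos+R2@[0,0,L2]
    R3=R1@E('y',j[1]-j[2]); pos=pos+R3@[L3,0,a3]
    R4=R3@E('x',s4*j[3]); R5=R4@E('y',-j[4])
    # at this stage x fwd is tool dir
    R6=R5@E('x',j[5]*S6)
    T=R6@M
    return pos+R5@[t,ty,0],T
S6=-1
M=np.array([[0,0,1],[1,0,0],[0,1,0.]])
def fit(J,X,s4=1):
    f=lambda p:np.concatenate([fk(j,p,s4)[0]-x for j,x in zip(J,X)]+[.02*(p-p0)])
    p0=np.array([.05,-.16,.33,.4,.04,.4,.35,0]);s=least_squares(f,p0);return s
if __name__=='__main__':
  for s4 in(1,-1):
    s=fit(J,X,s4);print(s4,s.x.round(4),s.fun[:12].round(4))
    for j in J: print(fk(j,s.x,s4)[1].round(3).tolist())
E
python3 kin.py
```

```text
1 [-0.1493 -0.5491 -0.7203  0.641   0.3738  0.4    -0.1302  0.3874] [ 0.0013 -0.0033  0.0044  0.0007 -0.0021 -0.004   0.0085 -0.0008 -0.004
 -0.0063  0.004   0.004 ]
[[-0.954, 0.3, -0.0], [0.3, 0.954, -0.0], [-0.0, -0.0, -1.0]]
[[-0.954, 0.301, 0.002], [0.301, 0.954, 0.001], [-0.001, 0.001, -1.0]]
[[-0.892, 0.452, 0.0], [0.452, 0.892, 0.0], [-0.0, 0.0, -1.0]]
[[-0.545, 0.827, 0.138], [0.817, 0.486, 0.312], [0.191, 0.283, -0.94]]
-1 [ 0.0021 -0.0018  0.1829  0.5582 -0.0129  0.4266  0.3314 -0.1579] [-0.0007 -0.0004 -0.0001  0.0006  0.0002 -0.0001  0.0003  0.0001  0.0002
 -0.0002 -0.0008  0.0001]
[[-0.954, 0.3, -0.0], [0.3, 0.954, -0.0], [-0.0, -0.0, -1.0]]
[[-0.954, 0.301, 0.002], [0.301, 0.954, 0.001], [-0.001, 0.001, -1.0]]
[[-0.892, 0.452, 0.0], [0.452, 0.892, 0.0], [-0.0, 0.0, -1.0]]
[[-0.84, 0.449, 0.304], [0.422, 0.893, -0.155], [-0.341, -0.002, -0.94]]
```

```bash
cat > ik.py <<'E'
from kin import *
P=fit(J,X,-1).x
LO=np.array([-179.83,-69.29,-61.27,-181.25,-171.15,-177.46]);HI=np.array([179.83,118.12,80.66,117.63,-9.14,177.46])
def F(j):
    p,T=fk(j,P,-1); return p,np.c_[-T[:,1],T[:,0],T[:,2]]
def ik(p,Rm,j0):
    f=lambda j:np.r_[(F(j)[0]-p)*10,(R.from_matrix(F(j)[1].T@Rm).as_rotvec())*2]
    s=least_squares(f,np.clip(j0,LO+.01,HI-.01),bounds=(LO,HI),x_scale=30);return s.x,np.abs(s.fun).max()
C=np.array([.5595,-.1714]);YAW=np.radians(-26.9)
cx=np.array([np.cos(YAW),np.sin(YAW),0]);cy=np.array([-np.sin(YAW),np.cos(YAW),0]);cz=np.array([0,0,1.])
def cw(x,y,z): return np.r_[C,0]+cx*x+cy*y+cz*z
def rot(al,roll=0):  # tool pitched fwd by al
    z=np.sin(al)*cx-np.cos(al)*cz; x=-cy; Rm=np.c_[x,np.cross(z,x),z]; return Rm
HF=.010
def tcp(th,al,s,y=0,gap=0):
    zt=np.array([np.sin(al),-np.cos(al)]);nf=np.array([np.cos(al),np.sin(al)])
    if th<np.pi/2-al: q=np.array([.075-.176*np.cos(th),.09+.176*np.sin(th)])+s*zt
    else: q=np.array([.075-(.176-s)*np.cos(th),.09+(.176-s)*np.sin(th)])
    q=q-(HF+gap)*nf
    return cw(q[0],y,q[1])
E
python3 - <<'E'
from ik import *
print(F(J[3])[1].round(3).tolist())
for al in (15,20,25,30,35):
  j=np.array([19.5,-9.3,-47,22.4,-40.5,28.2])
  for th in (0,.3,.6,.9,1.2,1.5,1.7,1.9,2.03):
    p=tcp(th,np.radians(al),.022); j,e=ik(p,rot(np.radians(al)),j)
    print(al,th,p.round(3),j.round(1),round(e,4))
E
```

```text
[[-0.449, -0.84, 0.304], [-0.893, 0.422, -0.155], [0.002, -0.341, -0.94]]
15 0 [ 0.466 -0.124  0.066] [  8.4  11.4 -49.6  27.9 -18.7  29. ] 0.0
15 0.3 [ 0.473 -0.127  0.118] [  9.4   7.  -42.   17.8 -30.   39.1] 0.0
15 0.6 [ 0.493 -0.138  0.166] [  7.9   5.4 -34.1  13.6 -38.8  45.5] 0.0
15 0.9 [ 0.525 -0.154  0.204] [  5.4   6.6 -25.8  11.2 -45.4  50.7] 0.0
15 1.2 [ 0.566 -0.175  0.23 ] [  2.5   9.8 -17.3   9.5 -50.1  55.3] 0.0
15 1.5 [ 0.608 -0.196  0.241] [  0.1  14.   -9.9   8.5 -53.   58.7] 0.0
15 1.7 [ 0.635 -0.21   0.24 ] [ -1.3  17.   -5.6   7.9 -54.   60.5] 0.0
15 1.9 [ 0.662 -0.223  0.233] [ -2.6  20.2  -1.9   7.5 -54.4  62. ] 0.0
15 2.03 [ 0.679 -0.232  0.225] [ -3.3  22.3   0.2   7.3 -54.3  62.8] 0.0
20 0 [ 0.468 -0.125  0.066] [ -1.6  10.  -59.2  67.3  -9.1  -1.1] 0.0323
20 0.3 [ 0.475 -0.128  0.118] [  8.9   5.4 -50.   33.2 -21.4  24.5] 0.0
20 0.6 [ 0.495 -0.139  0.165] [  8.9   3.6 -40.7  22.6 -31.3  36.2] 0.0
20 0.9 [ 0.527 -0.155  0.204] [  6.6   4.6 -31.7  17.8 -38.2  43.9] 0.0
20 1.2 [ 0.568 -0.176  0.23 ] [  3.7   7.7 -23.1  14.9 -42.8  49.9] 0.0
20 1.5 [ 0.608 -0.
[... 1526 characters left out ...]
23] [ -1.6  16.3 -20.4  26.8 -28.3  43.7] 0.0
35 0 [ 0.473 -0.128  0.066] [-15.4   9.4 -61.3 117.6 -12.5 -39.1] 0.287
35 0.3 [ 0.48  -0.131  0.118] [-17.8   3.5 -60.9 117.6  -9.1 -36. ] 0.1539
35 0.6 [ 0.501 -0.142  0.166] [-13.6   0.5 -59.1 102.6  -9.1 -24. ] 0.0579
35 0.9 [ 0.533 -0.158  0.204] [ -6.7   0.4 -54.3  80.  -11.6  -6.6] 0.0
35 1.2 [ 0.569 -0.176  0.228] [ -1.1   2.7 -46.2  59.3 -16.8  10.2] 0.0
35 1.5 [ 0.609 -0.197  0.238] [ -1.1   6.5 -39.1  50.6 -18.8  19.4] 0.0
35 1.7 [ 0.637 -0.211  0.237] [ -2.    9.5 -35.   47.7 -19.   23.1] 0.0
35 1.9 [ 0.663 -0.224  0.23 ] [ -3.2  12.7 -31.7  46.7 -18.4  25. ] 0.0
35 2.03 [ 0.68  -0.233  0.222] [ -4.2  14.8 -30.1  47.1 -17.6  25.3] 0.0
```

```bash
cat >> ik.py <<'E'
def delta(p,Rm,s=None):
    s=s or r.sense(); d=s['ee_rot'].T@(p-s['tcp_pos'])*100; w=np.degrees(R.from_matrix(s['ee_rot'].T@Rm).as_rotvec()); return d.round(2),w.round(2)
E
python3 - <<'E'
from ik import *
a=np.radians(17)
j=r.sense()['joints']
for gap in (.04,.03,.02,.004):
    p=tcp(0,a,.035,gap=gap); j,e=ik(p,rot(a),j); print(gap,p.round(4),j.round(1),round(e,4))
for th in (.1,.2,.3,.5,.7,.9):
    p=tcp(th,a,.03); j,e=ik(p,rot(a),j); print(th,p.round(4),j.round(1),round(e,4))
print(delta(tcp(0,a,.035,gap=.03)+[0,0,.05],rot(a)))
E
```

```text
0.04 [ 0.4359 -0.1087  0.0419] [  2.3  10.8 -61.3  60.1  -9.1   1.9] 0.0529
0.03 [ 0.4444 -0.113   0.0448] [  1.7  11.1 -60.4  60.1  -9.1   2.5] 0.0373
0.02 [ 0.453  -0.1174  0.0478] [  1.3  11.5 -59.4  59.3  -9.1   3.8] 0.0233
0.004 [ 0.4666 -0.1243  0.0524] [  0.7  12.1 -57.9  58.2  -9.2   5.6] 0.0
0.1 [ 0.4695 -0.1257  0.076 ] [  7.6  10.1 -51.7  34.6 -16.9  23.3] 0.0
0.2 [ 0.4719 -0.1269  0.0934] [  8.8   8.5 -48.5  28.  -21.3  29.1] 0.0
0.3 [ 0.4757 -0.1289  0.1104] [  9.2   7.2 -45.6  23.9 -25.2  33.3] 0.0
0.5 [ 0.4879 -0.1351  0.1428] [  8.7   5.7 -40.   18.9 -31.7  39.4] 0.0
0.7 [ 0.5056 -0.1441  0.1718] [  7.4   5.5 -34.3  15.9 -37.1  44.1] 0.0
0.9 [ 0.5281 -0.1555  0.1963] [  5.7   6.4 -28.6  13.8 -41.4  48.1] 0.0
(array([-0.02,  0.18, 10.97]), array([-2.9 , -0.06,  0.25]))
```

Run:
```python
from ik import *
p=cw(-.115,0,.06)
res=[]
for f in (15,20,25,30,40):
  for b in (-40,-20,0,20,40):
    for psi in (-45,-20,0,20,45):
      z=np.array([np.tan(np.radians(f)),np.tan(np.radians(b)),-1]);z/=np.linalg.norm(z); z=z[0]*cx+z[1]*cy+z[2]*cz
      x=-cy+z*(cy@z);x/=np.linalg.norm(x);x=R.from_rotvec(np.radians(psi)*z).apply(x)
      Rm=np.c_[x,np.cross(z,x),z]
      j,e=ik(p,Rm,np.array([9,9,-50,25,-20,30]))
      if e<1e-3: res.append((f,b,psi,min((HI-j).min(),(j-LO).min()),j.round(0)))
best={}
for q in res:
    k=q[:2]
    if k not in best or best[k][3]<q[3]: best[k]=q
for k in sorted(best): print(best[k])
```

```text
(15, -40, -45, np.float64(17.86332072258663), array([ 25.,  27., -43.,  43., -54.,  42.]))
(15, -20, 20, np.float64(10.740443166886507), array([ 17.,  17., -51.,  46., -35., -17.]))
(15, 0, 0, np.float64(7.472948610376992), array([  9.,  11., -52.,  32., -17.,  25.]))
(15, 20, 20, np.float64(18.27054245316779), array([ -7.,  12., -33., -30., -27.,  77.]))
(15, 40, 20, np.float64(37.33093152723882), array([-30.,  20., -24., -56., -50., 118.]))
(20, -40, -45, np.float64(13.77833403782953), array([ 25.,  26., -47.,  49., -52.,  33.]))
(20, -20, -20, np.float64(4.854694316883801), array([ 14.,  15., -56.,  62., -31.,   8.]))
(20, 20, -20, np.float64(11.364358565352141), array([ -5.,  11., -36., -31., -21., 119.]))
(20, 40, 20, np.float64(35.216703938916986), array([-31.,  19., -26., -60., -47., 125.]))
(25, -40, 45, np.float64(9.677240635170712), array([ 25.,  25., -52.,  56., -50., -67.]))
(25, -20, -20, np.float64(0.04303728990412736), array([  9.,  14., -61.,  82., -30.,  -7.]))
(25, 20, -45, np.float64(4.309932157059029), array([ -4.,  10., -39., -34., -13., 147.]))
(25, 40, 20, np.float64(33.1039484701126), array([-32.,  18., -28., -65., -44., 133.]))
(30, -40, -20, np.float64(5.662998940278406), array([ 24.,  25., -56.,  65., -49., -12.]))
(30, 40, 20, np.float64(30.94534862959822), array([-34.,  17., -30., -70., -42., 142.]))
(40, 20, 45, np.float64(2.0211298789833343), array([-20.,   9., -38., -84., -11., 123.]))
(40, 40, 45, np.float64(26.016421966394695), array([-39.,  17., -35., -84., -40., 140.]))
```

Run:
```python
from ik import *
a=np.radians(15)
j=r.sense()['joints']
for al,gap,s,dz in ((15,.03,.03,.06),(15,.03,.03,.03),(15,.03,.03,0),(15,.015,.03,0),(15,.004,.03,0),(15,0,.03,0)):
    a=np.radians(al);p=tcp(0,a,s,gap=gap)+[0,0,dz]; j,e=ik(p,rot(a),j); print(al,gap,p.round(4),j.round(1),round(e,4))
for th in (.1,.2,.3,.5,.7,.9):
    p=tcp(th,a,.028); j,e=ik(p,rot(a),j); print(th,p.round(4),j.round(1),round(e,4))
a=np.radians(15)
print(delta(tcp(0,a,.03,gap=.03)+[0,0,.06],rot(a)))
```

```text
15 0.03 [ 0.4419 -0.1117  0.1107] [ 12.4   4.3 -47.4  20.4 -28.1  33.5] 0.0
15 0.03 [ 0.4419 -0.1117  0.0807] [ 11.4   7.4 -51.4  26.2 -21.3  28.1] 0.0
15 0.03 [ 0.4419 -0.1117  0.0507] [  7.6  10.8 -56.9  41.  -12.9  16.1] 0.0
15 0.015 [ 0.4548 -0.1183  0.0546] [  8.   11.6 -53.6  35.  -14.9  22. ] 0.0
15 0.004 [ 0.4643 -0.1231  0.0574] [  7.8  12.2 -51.4  31.6 -16.3  25.6] 0.0
15 0 [ 0.4677 -0.1248  0.0584] [  7.7  12.4 -50.5  30.6 -16.8  26.8] 0.0
0.1 [ 0.4681 -0.125   0.0779] [  8.9  10.4 -47.5  24.3 -21.6  32.4] 0.0
0.2 [ 0.4704 -0.1262  0.0953] [  9.2   8.9 -45.   20.8 -25.4  35.9] 0.0
0.3 [ 0.4743 -0.1282  0.1124] [  9.2   7.7 -42.4  18.4 -28.9  38.7] 0.0
0.5 [ 0.4865 -0.1344  0.1447] [  8.4   6.2 -37.2  15.  -35.2  43.3] 0.0
0.7 [ 0.5042 -0.1433  0.1737] [  7.    6.1 -31.8  12.9 -40.3  47.2] 0.0
0.9 [ 0.5267 -0.1547  0.1982] [  5.2   7.1 -26.1  11.3 -44.6  50.6] 0.0
(array([-0.01, -0.09,  9.38]), array([-4.9 , -0.06,  0.25]))
```

Call:
move_arm(
  series=[
    [[0,0,0,-4.9,0,0.2,-1],[0,-0.3,3.1,0,0,0,-1],[0,-0.3,3.1,0,0,0,-1],[0,-0.3,3.1,0,0,0,-1],[0,0,0,0,0,0,-1]],
  ],
)

```text
time_s: 3.62
tcp_pos: [0.444, -0.1125, 0.1105]
ee_rot: [[-0.456, -0.86, 0.227], [-0.89, 0.441, -0.119], [0.002, -0.256, -0.967]]
wrist_force: [-0.9, -0.2, 0.0]
gripper_width: 0.006
```

Run:
```python
from ik import *
s=st()
a=np.radians(15)
print(delta(tcp(0,a,.03,gap=.03),rot(a)),delta(tcp(0,a,.03,gap=.006),rot(a)))
c=wcam(s,r.capture('wrist'));img=c['color'].copy()
m=np.array([[75,95],[75,-95],[-75,-95],[-75,95],[-101,50],[-101,-50]])/1e3
for u in proj(c,[cw(x,y,.096) for x,y in m]): cv2.circle(img,tuple(np.round(u).astype(int)),3,(0,0,255),-1)
cv2.imwrite('pics/w1.png',img);cv2.imwrite('pics/s1.png',cv2.resize(r.capture('side')['color'][100:300,200:440],None,fx=3,fy=3))
```

```text
t 3.62 tcp [ 0.444  -0.1125  0.1105] F [-0.85 -0.16  0.01] g 0.006
[[-0.456, -0.86, 0.227], [-0.89, 0.441, -0.119], [0.002, -0.256, -0.967]] j [ 12.3   4.  -47.4  20.1 -28.6  33.8]
(array([0.01, 1.75, 5.73]), array([ 0.14, -0.2 , -0.21])) (array([ 0.  , -0.65,  5.72]), array([ 0.14, -0.2 , -0.21]))
```

View pics/w1.png

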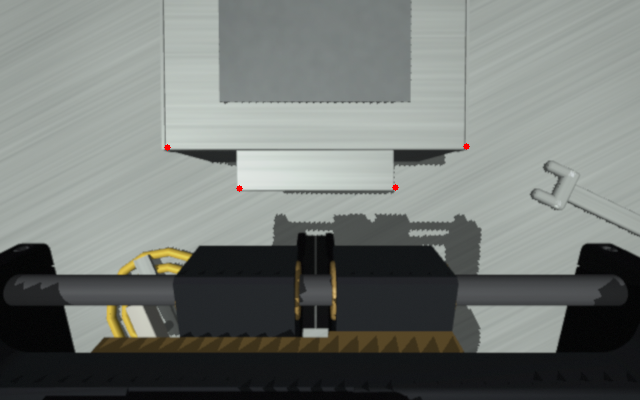

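View pics/s1.png

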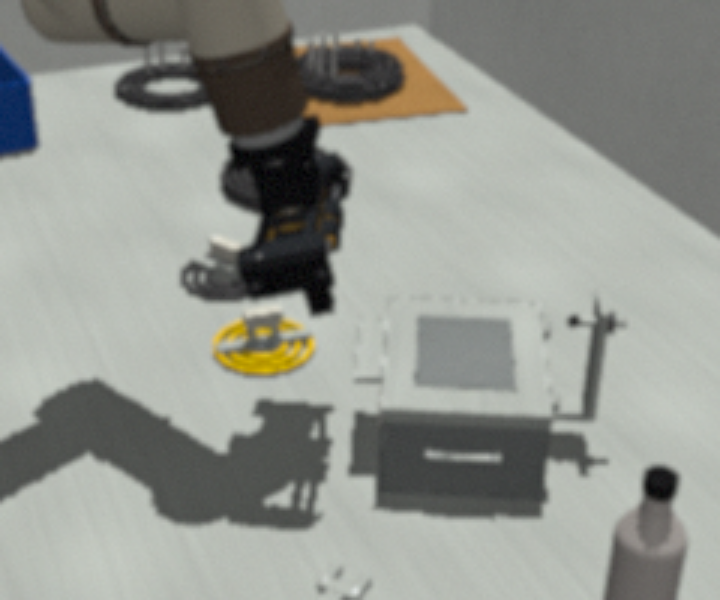

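Call:
move_arm(
  series=[
    [[0,0.9,2.0,0,0,0,-1],[0,0.85,2.0,0,0,0,-1],[0,0,1.7,0,0,0,-1],[0,-0.8,0,0,0,0,-1],[0,-0.8,0,0,0,0,-1],[0,-0.8,0,0,0,0,-1],[0,0,0,0,0,0,-1]],
  ],
)

```text
time_s: 4.6
tcp_pos: [0.4649, -0.1213, 0.0606]
ee_rot: [[-0.456, -0.858, 0.236], [-0.89, 0.44, -0.118], [-0.003, -0.264, -0.965]]
wrist_force: [-0.0, -1.0, -0.1]
gripper_width: 0.004
```

Run:
```python
from ik import *
s=st()
c=wcam(s,r.capture('wrist'));img=c['color'].copy()
cv2.imwrite('pics/w2.png',img);cv2.imwrite('pics/s2.png',cv2.resize(r.capture('side')['color'][160:270,260:420],None,fx=5,fy=5,interpolation=cv2.INTER_CUBIC))
```

```text
t 4.6 tcp [ 0.4649 -0.1213  0.0606] F [-0.05 -1.02 -0.15] g 0.004
[[-0.456, -0.858, 0.236], [-0.89, 0.44, -0.118], [-0.003, -0.264, -0.965]] j [  8.2  10.7 -52.1  31.2 -16.9  25.6]
```

View pics/w2.png

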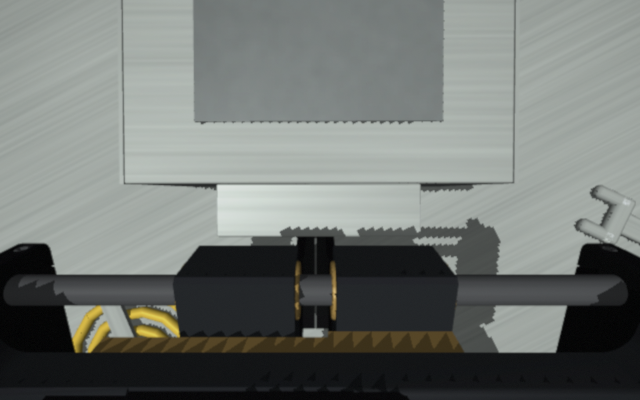

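View pics/s2.png

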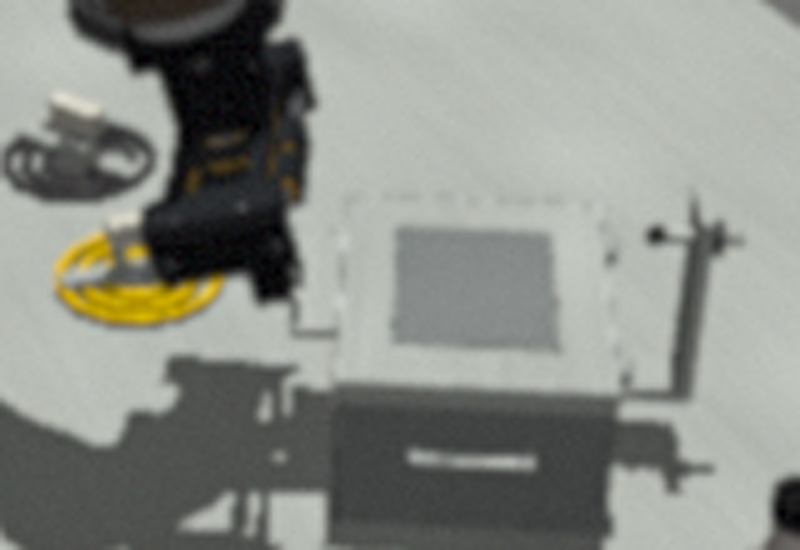

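Call:
move_arm(
  series=[
    [[0,-0.13,-0.48,0,0,0,-1],[0,-0.13,-0.48,0,0,0,-1],[0,-0.13,-0.48,0,0,0,-1]],
  ],
)

```text
time_s: 5.08
tcp_pos: [0.4633, -0.1214, 0.0743]
ee_rot: [[-0.456, -0.859, 0.233], [-0.89, 0.441, -0.118], [-0.001, -0.261, -0.965]]
wrist_force: [-0.6, 0.2, 1.0]
gripper_width: 0.008
```

Call:
move_arm(
  series=[
    [[0,-0.13,-0.48,0,0,0,-1],[0,-0.13,-0.48,0,0,0,-1]],
  ],
)

```text
time_s: 5.32
tcp_pos: [0.4632, -0.1215, 0.084]
ee_rot: [[-0.456, -0.859, 0.232], [-0.89, 0.441, -0.118], [-0.001, -0.261, -0.965]]
wrist_force: [-0.1, 0.4, 0.3]
gripper_width: 0.008
```

Run:
```python
from ik import *
s=st()
c=wcam(s,r.capture('wrist'));img=c['color'].copy()
cv2.imwrite('pics/w3.png',img);cv2.imwrite('pics/s3.png',cv2.resize(r.capture('side')['color'][160:270,260:420],None,fx=5,fy=5,interpolation=cv2.INTER_CUBIC))
```

```text
t 5.33 tcp [ 0.4632 -0.1215  0.084 ] F [-0.05  0.35  0.32] g 0.008
[[-0.456, -0.859, 0.232], [-0.89, 0.441, -0.118], [-0.001, -0.261, -0.965]] j [  9.7   8.4 -48.3  23.6 -22.8  32.2]
```

View pics/w3.png

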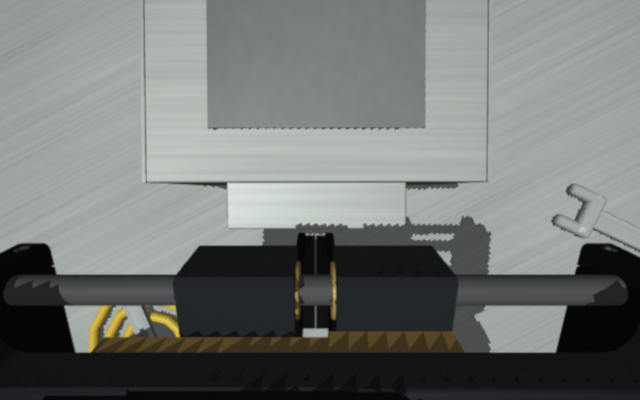

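View pics/s3.png

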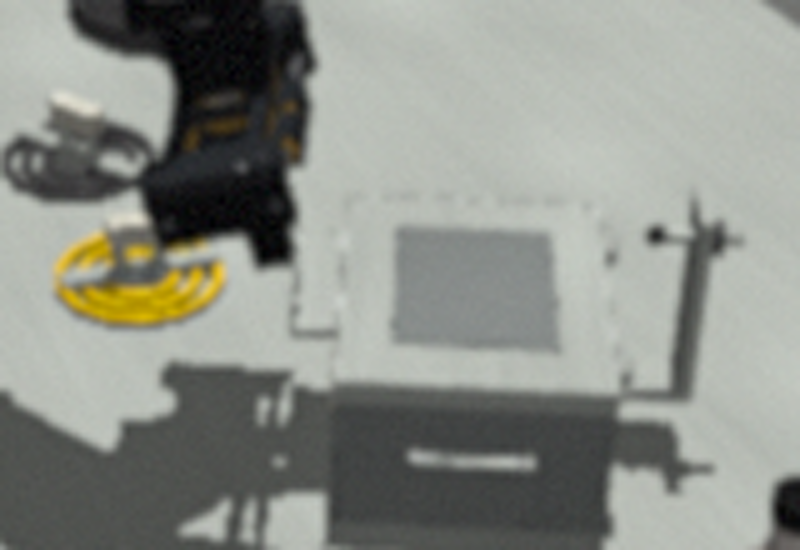

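Call:
move_arm(
  series=[
    [[0,0.26,0.97,0,0,0,-1],[0,0.26,0.97,0,0,0,-1],[0,0.26,0.97,0,0,0,-1],[0,-0.2,0.05,0,0,0,-1],[0,-0.2,0.05,0,0,0,-1],[0,-0.2,0.05,0,0,0,-1],[0,-0.1,0.03,0,0,0,-1],[0,0,0,0,0,0,-1]],
  ],
)

```text
time_s: 6.42
tcp_pos: [0.467, -0.1247, 0.0527]
ee_rot: [[-0.456, -0.86, 0.229], [-0.89, 0.441, -0.118], [0.001, -0.257, -0.966]]
wrist_force: [-9.2, 7.9, 2.6]
gripper_width: 0.009
```

Call:
move_arm(
  series=[
    [[0,-0.08,-0.29,0,0,0,-1],[0,-0.08,-0.29,0,0,0,-1]],
  ],
)

```text
time_s: 6.68
tcp_pos: [0.4669, -0.1247, 0.0582]
ee_rot: [[-0.457, -0.86, 0.228], [-0.89, 0.441, -0.118], [0.001, -0.257, -0.967]]
wrist_force: [-6.0, 6.7, -2.8]
gripper_width: 0.007
```

Call:
move_arm(
  series=[
    [[0,-0.08,-0.29,0,0,0,-1],[0,-0.08,-0.29,0,0,0,-1]],
  ],
)

```text
time_s: 6.92
tcp_pos: [0.4671, -0.1248, 0.0644]
ee_rot: [[-0.457, -0.86, 0.228], [-0.89, 0.441, -0.118], [0.001, -0.257, -0.966]]
wrist_force: [-5.4, 5.2, -1.5]
gripper_width: 0.007
```

Run:
```python
from ik import *
s=st()
c=wcam(s,r.capture('wrist'));img=c['color'].copy()
cv2.imwrite('pics/w4.png',img);cv2.imwrite('pics/s4.png',cv2.resize(r.capture('side')['color'][160:270,260:420],None,fx=5,fy=5,interpolation=cv2.INTER_CUBIC))
```

```text
t 6.92 tcp [ 0.4671 -0.1248  0.0644] F [-5.42  5.2  -1.5 ] g 0.007
[[-0.457, -0.86, 0.228], [-0.89, 0.441, -0.118], [0.001, -0.257, -0.966]] j [  8.3  10.8 -50.1  27.5 -18.9  29.2]
```

View pics/s4.png

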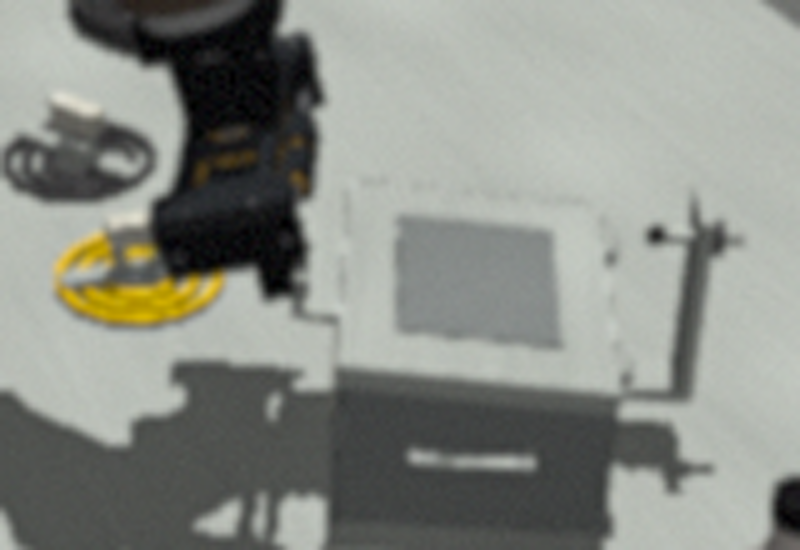

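View pics/w4.png

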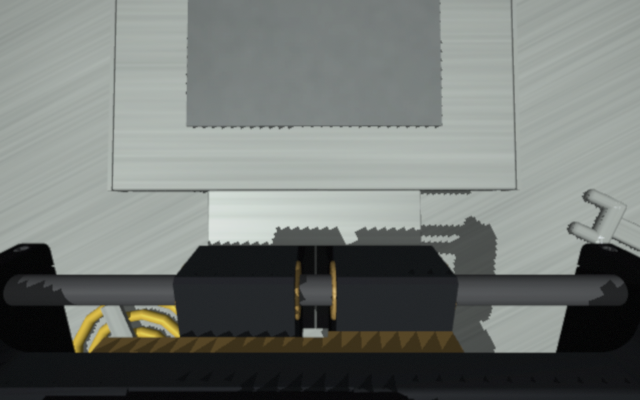

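The lid's front edge is lifting on the fingers, with about 7 N. I follow the arc from here, checking force between short calls.

Call:
move_arm(
  series=[
    [[0,-0.16,-0.45,0,0,0,-1],[0,-0.16,-0.45,0,0,0,-1],[0,-0.16,-0.45,0,0,0,-1],[0,-0.17,-0.45,0,0,0,-1],[0,-0.17,-0.45,0,0,0,-1]],
  ],
)

```text
time_s: 7.65
tcp_pos: [0.4703, -0.1261, 0.0892]
ee_rot: [[-0.457, -0.859, 0.23], [-0.889, 0.442, -0.118], [0.0, -0.258, -0.966]]
wrist_force: [-4.2, 0.8, -1.9]
gripper_width: 0.006
```

Call:
move_arm(
  series=[
    [[0,-0.26,-0.45,0,0,0,-1],[0,-0.26,-0.45,0,0,0,-1],[0,-0.26,-0.45,0,0,0,-1],[0,-0.27,-0.45,0,0,0,-1],[0,-0.27,-0.45,0,0,0,-1]],
  ],
)

```text
time_s: 8.28
tcp_pos: [0.4772, -0.1294, 0.1149]
ee_rot: [[-0.457, -0.859, 0.231], [-0.889, 0.441, -0.118], [-0.0, -0.26, -0.966]]
wrist_force: [-2.9, -0.2, -1.3]
gripper_width: 0.009
```

Run:
```python
from ik import *
s=st()
c=wcam(s,r.capture('wrist'));img=c['color'].copy()
cv2.imwrite('pics/w5.png',img);cv2.imwrite('pics/s5.png',cv2.resize(r.capture('side')['color'][160:270,260:420],None,fx=5,fy=5,interpolation=cv2.INTER_CUBIC))
```

```text
t 8.28 tcp [ 0.4772 -0.1294  0.1149] F [-2.88 -0.17 -1.28] g 0.009
[[-0.457, -0.859, 0.231], [-0.889, 0.441, -0.118], [-0.0, -0.26, -0.966]] j [  9.    7.1 -42.3  18.1 -29.5  38.9]
```

View pics/s5.png

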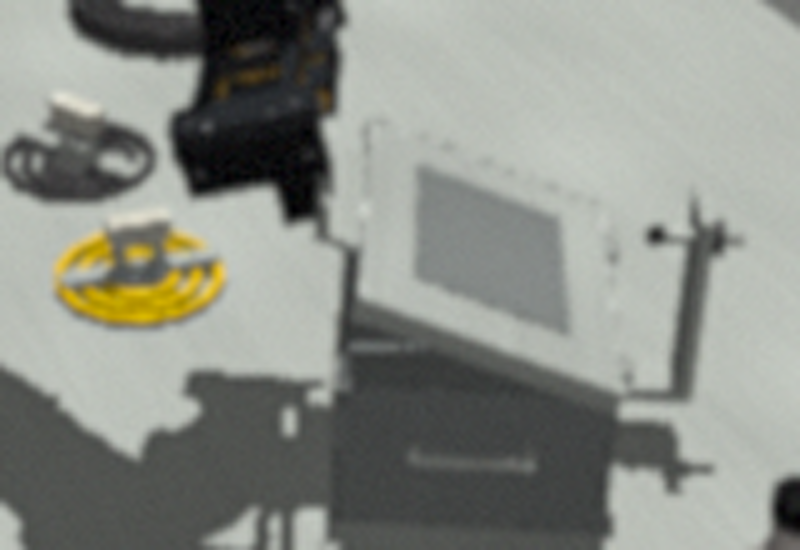

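Call:
move_arm(
  series=[
    [[0,-0.34,-0.41,0,0,0,-1],[0,-0.34,-0.41,0,0,0,-1],[0,-0.34,-0.41,0,0,0,-1],[0,-0.34,-0.41,0,0,0,-1],[0,-0.34,-0.41,0,0,0,-1]],
  ],
)

```text
time_s: 9.0
tcp_pos: [0.4875, -0.1344, 0.1392]
ee_rot: [[-0.457, -0.859, 0.232], [-0.89, 0.441, -0.118], [-0.001, -0.26, -0.966]]
wrist_force: [-2.8, 0.1, -0.9]
gripper_width: 0.008
```

Call:
move_arm(
  series=[
    [[0,-0.4,-0.35,0,0,0,-1],[0,-0.4,-0.35,0,0,0,-1],[0,-0.4,-0.35,0,0,0,-1],[0,-0.4,-0.35,0,0,0,-1],[0,-0.4,-0.35,0,0,0,-1]],
  ],
)

```text
time_s: 9.62
tcp_pos: [0.5011, -0.141, 0.1615]
ee_rot: [[-0.456, -0.859, 0.233], [-0.89, 0.441, -0.118], [-0.001, -0.261, -0.965]]
wrist_force: [-3.4, -0.4, -1.0]
gripper_width: 0.007
```

Run:
```python
from ik import *
s=st(); p=s['tcp_pos']-cw(0,0,0); print('chest',p@cx,p@cy,p[2])
c=wcam(s,r.capture('wrist'));img=c['color'].copy()
cv2.imwrite('pics/s6.png',cv2.resize(r.capture('side')['color'][130:270,260:420],None,fx=4,fy=4,interpolation=cv2.INTER_CUBIC))
```

```text
t 9.62 tcp [ 0.5011 -0.141   0.1615] F [-3.44 -0.4  -0.98] g 0.007
[[-0.456, -0.859, 0.233], [-0.89, 0.441, -0.118], [-0.001, -0.261, -0.965]] j [  7.3   6.2 -33.9  13.8 -38.1  45.6]
chest -0.06585116553610788 0.000660121945410163 0.16152272466097453
```

View pics/s6.png

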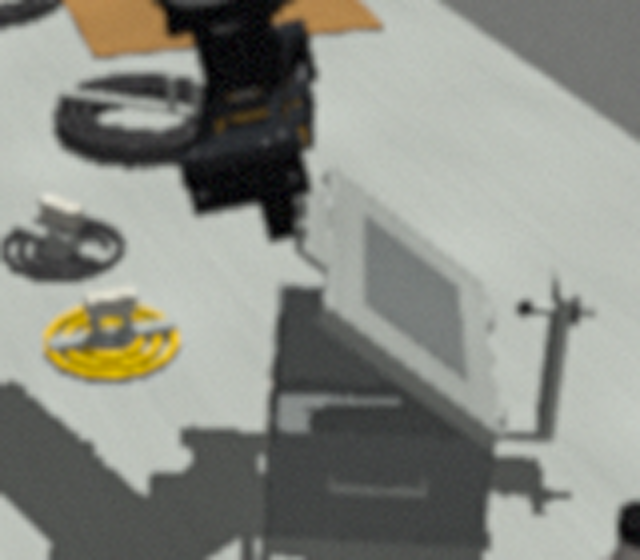

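Call:
move_arm(
  series=[
    [[0,-0.44,-0.29,0,0,0,-1],[0,-0.44,-0.29,0,0,0,-1],[0,-0.44,-0.29,0,0,0,-1],[0,-0.44,-0.29,0,0,0,-1],[0,-0.44,-0.29,0,0,0,-1]],
  ],
)

```text
time_s: 10.35
tcp_pos: [0.5167, -0.1489, 0.181]
ee_rot: [[-0.456, -0.859, 0.233], [-0.89, 0.441, -0.118], [-0.001, -0.261, -0.965]]
wrist_force: [-1.1, 0.6, -2.4]
gripper_width: 0.005
```

Call:
move_arm(
  series=[
    [[0,-0.48,-0.22,0,0,0,-1],[0,-0.48,-0.22,0,0,0,-1],[0,-0.48,-0.22,0,0,0,-1],[0,-0.48,-0.22,0,0,0,-1],[0,-0.48,-0.22,0,0,0,-1]],
  ],
)

```text
time_s: 10.98
tcp_pos: [0.5343, -0.1584, 0.1976]
ee_rot: [[-0.457, -0.859, 0.232], [-0.89, 0.441, -0.118], [-0.001, -0.26, -0.966]]
wrist_force: [-1.4, 1.4, -0.8]
gripper_width: 0.005
```

Call:
move_arm(
  series=[
    [[0,-0.5,-0.15,0,0,0,-1],[0,-0.5,-0.15,0,0,0,-1],[0,-0.5,-0.15,0,0,0,-1],[0,-0.5,-0.15,0,0,0,-1],[0,-0.5,-0.14,0,0,0,-1]],
  ],
)

```text
time_s: 11.6
tcp_pos: [0.5541, -0.1685, 0.2112]
ee_rot: [[-0.456, -0.859, 0.232], [-0.89, 0.441, -0.118], [-0.001, -0.26, -0.966]]
wrist_force: [-1.4, -0.1, -0.6]
gripper_width: 0.003
```

Run:
```python
from ik import *
s=st(); p=s['tcp_pos']-cw(0,0,0); print('chest',p@cx,p@cy,p[2])
cv2.imwrite('pics/s7.png',cv2.resize(r.capture('side')['color'][120:260,260:420],None,fx=4,fy=4,interpolation=cv2.INTER_CUBIC))
```

```text
t 11.6 tcp [ 0.5541 -0.1685  0.2112] F [-1.4  -0.11 -0.61] g 0.003
[[-0.456, -0.859, 0.232], [-0.89, 0.441, -0.118], [-0.001, -0.26, -0.966]] j [  3.3   9.3 -21.1  10.4 -47.   53.3]
chest -0.006157132108253777 0.0001289397158593759 0.21124837226802895
```

View pics/s7.png

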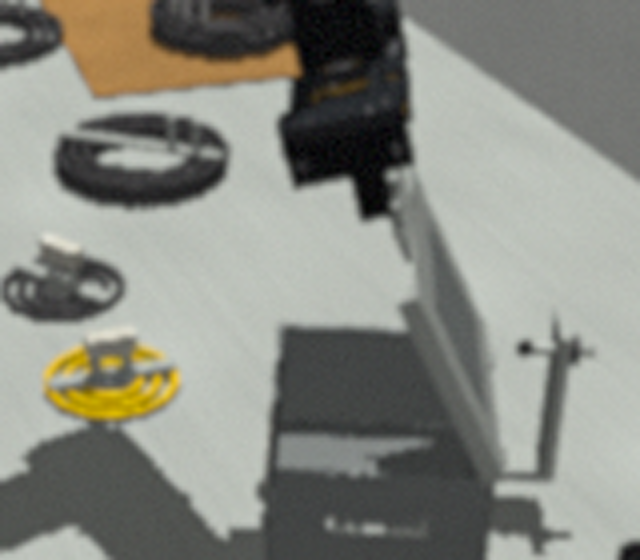

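Call:
move_arm(
  series=[
    [[0,-0.51,-0.07,0,0,0,-1],[0,-0.51,-0.07,0,0,0,-1],[0,-0.51,-0.07,0,0,0,-1],[0,-0.51,-0.07,0,0,0,-1],[0,-0.52,-0.07,0,0,0,-1],[0,-0.52,-0.07,0,0,0,-1],[0,-0.52,-0.07,0,0,0,-1]],
  ],
)

```text
time_s: 12.52
tcp_pos: [0.5839, -0.1838, 0.2252]
ee_rot: [[-0.456, -0.859, 0.232], [-0.89, 0.441, -0.118], [-0.001, -0.26, -0.966]]
wrist_force: [-1.4, 0.8, -0.6]
gripper_width: 0.006
```

Call:
move_arm(
  series=[
    [[0,-0.51,0.04,0,0,0,-1],[0,-0.51,0.04,0,0,0,-1],[0,-0.51,0.05,0,0,0,-1],[0,-0.51,0.06,0,0,0,-1],[0,-0.51,0.07,0,0,0,-1],[0,-0.51,0.08,0,0,0,-1]],
  ],
)

```text
time_s: 13.28
tcp_pos: [0.6112, -0.1977, 0.2301]
ee_rot: [[-0.456, -0.859, 0.232], [-0.89, 0.441, -0.118], [-0.001, -0.261, -0.965]]
wrist_force: [-0.6, 0.4, -0.1]
gripper_width: 0.005
```

Run:
```python
from ik import *
s=st(); p=s['tcp_pos']-cw(0,0,0); print('chest',p@cx,p@cy,p[2])
cv2.imwrite('pics/s8.png',cv2.resize(r.capture('side')['color'][120:260,260:420],None,fx=4,fy=4,interpolation=cv2.INTER_CUBIC))
```

```text
t 13.28 tcp [ 0.6112 -0.1977  0.2301] F [-0.64  0.42 -0.06] g 0.005
[[-0.456, -0.859, 0.232], [-0.89, 0.441, -0.118], [-0.001, -0.261, -0.965]] j [ -0.1  14.7 -10.6   8.7 -51.4  58.3]
chest 0.05796165120904776 -5.883257229468558e-05 0.23012451569029171
```

View pics/s8.png

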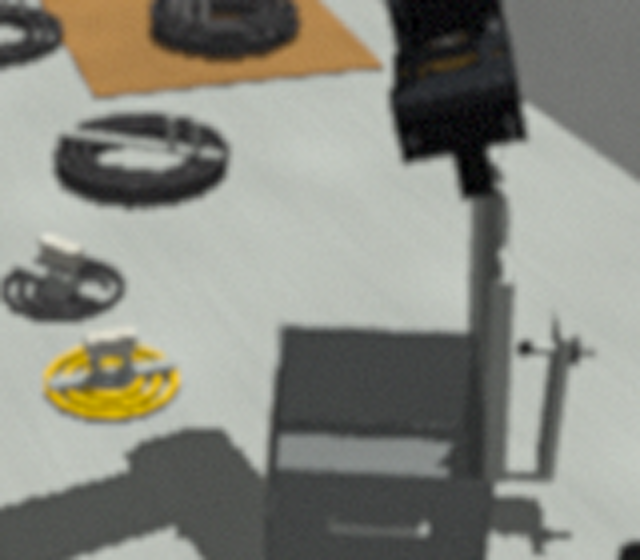

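Call:
move_arm(
  series=[
    [[0,-0.39,0.11,0,0,0,-1],[0,-0.39,0.11,0,0,0,-1],[0,-0.39,0.11,0,0,0,-1],[0,-0.39,0.11,0,0,0,-1],[0,-0.29,0.09,0,0,0,-1]],
  ],
)

```text
time_s: 13.95
tcp_pos: [0.6282, -0.2064, 0.2297]
ee_rot: [[-0.456, -0.859, 0.232], [-0.89, 0.441, -0.118], [-0.001, -0.261, -0.965]]
wrist_force: [0.2, 1.0, 0.4]
gripper_width: 0.01
```

Call:
move_arm(
  series=[
    [[0,-0.19,0.06,0,0,0,-1],[0,-0.19,0.06,0,0,0,-1],[0,-0.19,0.06,0,0,0,-1]],
  ],
)

```text
time_s: 14.32
tcp_pos: [0.6332, -0.209, 0.2294]
ee_rot: [[-0.456, -0.859, 0.232], [-0.89, 0.441, -0.118], [-0.001, -0.26, -0.966]]
wrist_force: [-0.6, 0.6, 0.3]
gripper_width: 0.007
```

Call:
move_arm(
  series=[
    [[0,-0.19,0.07,0,0,0,-1],[0,-0.19,0.07,0,0,0,-1]],
  ],
)

```text
time_s: 14.58
tcp_pos: [0.6369, -0.2109, 0.229]
ee_rot: [[-0.456, -0.859, 0.232], [-0.89, 0.441, -0.118], [-0.001, -0.26, -0.966]]
wrist_force: [-1.1, 0.9, 0.4]
gripper_width: 0.007
```

Call:
move_arm(
  series=[
    [[0,-0.19,0.07,0,0,0,-1],[0,-0.19,0.07,0,0,0,-1]],
  ],
)

```text
time_s: 14.82
tcp_pos: [0.6405, -0.2127, 0.2286]
ee_rot: [[-0.456, -0.859, 0.232], [-0.89, 0.441, -0.118], [-0.001, -0.26, -0.966]]
wrist_force: [0.2, 0.8, -1.1]
gripper_width: 0.009
```

Run:
```python
from ik import *
s=st(); p=s['tcp_pos']-cw(0,0,0); print('chest',p@cx,p@cy,p[2],'Fx',s['wrist_force']@cx)
cv2.imwrite('pics/s9.png',cv2.resize(r.capture('side')['color'][140:250,320:430],None,fx=5.4,fy=5.4,interpolation=cv2.INTER_CUBIC))
cv2.imwrite('pics/t9.png',cv2.resize(r.capture('top')['color'][110:220,325:435],None,fx=5.4,fy=5.4,interpolation=cv2.INTER_CUBIC))
```

```text
t 14.82 tcp [ 0.6405 -0.2127  0.2286] F [ 0.21  0.76 -1.08] g 0.009
[[-0.456, -0.859, 0.232], [-0.89, 0.441, -0.118], [-0.001, -0.26, -0.966]] j [ -1.6  18.   -6.1   8.1 -52.6  60.3]
chest 0.09088927112703366 -0.00019665760288422457 0.22861073409782326 Fx -0.1544631070294534
```

View pics/s9.png

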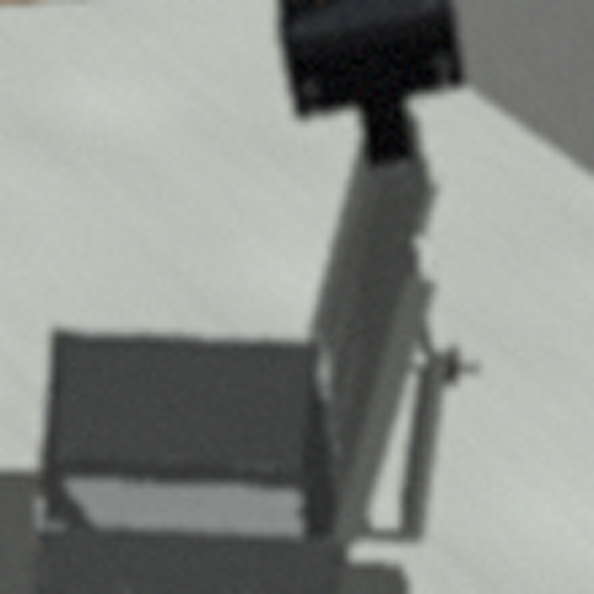

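Call:
move_arm(
  series=[
    [[0,-0.12,0.05,0,0,0,-1],[0,-0.12,0.05,0,0,0,-1]],
  ],
)

```text
time_s: 15.18
tcp_pos: [0.6427, -0.2139, 0.2284]
ee_rot: [[-0.456, -0.859, 0.232], [-0.89, 0.441, -0.118], [-0.001, -0.26, -0.966]]
wrist_force: [-0.9, 1.0, -0.8]
gripper_width: 0.004
```

Call:
move_arm(
  series=[
    [[0,-0.12,0.05,0,0,0,-1]],
  ],
)

```text
time_s: 15.3
tcp_pos: [0.6438, -0.2145, 0.2282]
ee_rot: [[-0.456, -0.859, 0.232], [-0.89, 0.441, -0.118], [-0.001, -0.26, -0.966]]
wrist_force: [-0.1, -0.3, -0.3]
gripper_width: 0.005
```

Call:
move_arm(
  series=[
    [[0,-0.12,0.05,0,0,0,-1]],
  ],
)

```text
time_s: 15.42
tcp_pos: [0.645, -0.2151, 0.228]
ee_rot: [[-0.456, -0.859, 0.232], [-0.89, 0.441, -0.118], [-0.001, -0.26, -0.965]]
wrist_force: [0.5, 0.4, -0.0]
gripper_width: 0.01
```

Call:
move_arm(
  series=[
    [[0,-0.12,0.05,0,0,0,-1],[0,-0.12,0.05,0,0,0,-1]],
  ],
)

```text
time_s: 15.68
tcp_pos: [0.6474, -0.2163, 0.2277]
ee_rot: [[-0.456, -0.859, 0.232], [-0.89, 0.441, -0.118], [-0.001, -0.261, -0.965]]
wrist_force: [-0.6, 0.5, 0.8]
gripper_width: 0.007
```

Run:
```python
from ik import *
for i in range(5):
    s=r.sense(); c=r.capture('side'); p=s['tcp_pos']-cw(0,0,0); print('chest',(p@cx).round(4),p[2].round(4),'Fx',(s['wrist_force']@cx).round(2),s['time_s'])
```

```text
chest 0.0986 0.2277 Fx -0.8 15.675
chest 0.0988 0.2277 Fx -0.28 15.725
chest 0.0988 0.2277 Fx 0.41 15.775
chest 0.0987 0.2278 Fx -0.29 15.825
chest 0.0987 0.2279 Fx -0.48 15.875
```

Call:
move_arm(
  series=[
    [[0,-0.12,0.06,0,0,0,-1],[0,-0.12,0.06,0,0,0,-1]],
  ],
)

```text
time_s: 16.18
tcp_pos: [0.6497, -0.2175, 0.2273]
ee_rot: [[-0.456, -0.859, 0.232], [-0.89, 0.441, -0.118], [-0.001, -0.261, -0.965]]
wrist_force: [0.2, 0.1, 0.5]
gripper_width: 0.007
```

Call:
move_arm(
  series=[
    [[0,-0.12,0.06,0,0,0,-1],[0,-0.12,0.06,0,0,0,-1]],
  ],
)

```text
time_s: 16.42
tcp_pos: [0.6521, -0.2187, 0.2267]
ee_rot: [[-0.456, -0.859, 0.232], [-0.89, 0.441, -0.118], [-0.001, -0.261, -0.965]]
wrist_force: [0.1, -0.0, 0.3]
gripper_width: 0.008
```

Call:
move_arm(
  series=[
    [[0,-0.12,0.06,0,0,0,-1],[0,-0.12,0.06,0,0,0,-1]],
  ],
)

```text
time_s: 16.68
tcp_pos: [0.6541, -0.2198, 0.2261]
ee_rot: [[-0.456, -0.859, 0.232], [-0.89, 0.441, -0.118], [-0.001, -0.26, -0.966]]
wrist_force: [-2.5, 1.9, 2.3]
gripper_width: 0.003
```

Call:
move_arm(
  series=[
    [[0,0,0,0,0,0,-1],[0,0,0,0,0,0,-1]],
  ],
)

```text
time_s: 16.92
tcp_pos: [0.6542, -0.2198, 0.2261]
ee_rot: [[-0.456, -0.859, 0.232], [-0.89, 0.441, -0.118], [-0.001, -0.26, -0.966]]
wrist_force: [-1.4, 0.6, 1.5]
gripper_width: 0.006
```

Run:
```python
from ik import *
for i in range(4):
    s=r.sense(); c=r.capture('side'); p=s['tcp_pos']-cw(0,0,0); print('chest',(p@cx).round(4),p[2].round(4),'Fx',(s['wrist_force']@cx).round(2),s['wrist_force'][2].round(2),s['time_s'])
cv2.imwrite('pics/s10.png',cv2.resize(c['color'][140:250,320:430],None,fx=5.4,fy=5.4,interpolation=cv2.INTER_CUBIC))
```

```text
chest 0.1063 0.2261 Fx -1.52 1.52 16.925
chest 0.1063 0.2262 Fx -1.46 0.59 16.975
chest 0.1063 0.2262 Fx -1.23 0.57 17.025
chest 0.1063 0.2262 Fx -1.59 1.09 17.075
```

View pics/s10.png

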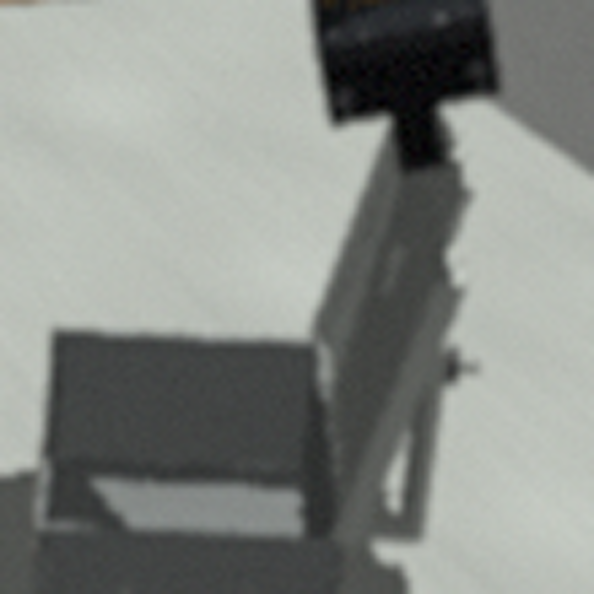

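Call:
move_arm(
  series=[
    [[0,-0.05,0.02,0,0,0,-1],[0,0,0,0,0,0,-1],[0,0,0,0,0,0,-1]],
  ],
)

```text
time_s: 17.5
tcp_pos: [0.6546, -0.22, 0.226]
ee_rot: [[-0.456, -0.859, 0.232], [-0.89, 0.441, -0.118], [-0.001, -0.26, -0.966]]
wrist_force: [-2.3, 1.8, 1.8]
gripper_width: 0.003
```

Run:
```python
from ik import *
for i in range(4):
    s=r.sense(); c=r.capture('side'); p=s['tcp_pos']-cw(0,0,0); print('chest',(p@cx).round(4),p[2].round(4),'Fx',(s['wrist_force']@cx).round(2),s['wrist_force'][2].round(2),s['time_s'])
```

```text
chest 0.1068 0.226 Fx -2.88 1.79 17.5
chest 0.1068 0.2261 Fx -2.34 1.02 17.55
chest 0.1068 0.226 Fx -3.66 1.21 17.6
chest 0.1069 0.2261 Fx -3.14 0.43 17.65
```

Contact force rises with each small push and then holds, at about 3 N on the lip with the lid near 1.85 rad. The lid bears on the stop. Backing off gently.

Call:
move_arm(
  series=[
    [[0,0.15,-0.04,0,0,0,-1],[0,0.3,-0.08,0,0,0,-1],[0,0.6,-0.16,0,0,0,-1],[0,1.5,-0.4,0,0,0,-1],[0,3,-1.2,0,0,0,-1],[0,3,-1.2,0,0,0,-1],[0,3,-1.2,-7.5,0,0,-1],[0,0,0,-7.5,0,0,-1],[0,0,0,0,0,0,1]],
  ],
)

```text
time_s: 18.82
tcp_pos: [0.5472, -0.1645, 0.2371]
ee_rot: [[-0.457, -0.889, 0.003], [-0.889, 0.457, 0.0], [-0.002, -0.003, -1.0]]
wrist_force: [-0.0, 0.6, -0.1]
gripper_width: 0.056
```

Run:
```python
from ik import *
s=st()
cv2.imwrite('pics/s11.png',cv2.resize(r.capture('side')['color'][120:280,240:440],None,fx=4,fy=4,interpolation=cv2.INTER_CUBIC))
x=np.array([-np.cos(np.radians(30)),-np.sin(np.radians(30)),0]);z=np.array([0,0,-1.]);Rm=np.c_[x,np.cross(z,x),z]
p=np.array([.447,.203,.16]);print(delta(p,Rm),ik(p,Rm,s['joints']),ik(p-[0,0,.133],Rm,s['joints']))
q=cw(0,0,.031);Rp=np.c_[cy,cx,z];print(ik(q,Rp,np.array([-1,20,0,0,-60,-115])))
```

```text
t 18.82 tcp [ 0.5472 -0.1645  0.2371] F [-0.03  0.55 -0.07] g 0.056
[[-0.457, -0.889, 0.003], [-0.889, 0.457, 0.0], [-0.002, -0.003, -1.0]] j [ -0.5  15.3  -3.9  -0.  -70.6  63.3]
(array([-28.13,  25.63,   7.65]), array([-0.11,  0.09, 32.8 ])) (array([ 4.34011277e+01,  1.12099235e+01, -2.11191323e+01, -5.04540226e-12,
       -5.76709442e+01, -1.34011277e+01]), np.float64(1.9984014443252818e-13)) (array([ 4.34011277e+01,  2.18354665e+01, -2.98312093e+01, -4.12284830e-12,
       -3.83333242e+01, -1.34011277e+01]), np.float64(1.7708057242771247e-13))
(array([-1.20025733e+00,  2.86635416e+01, -1.62393175e+01, -6.07837867e-10,
       -4.50971409e+01, -1.15699743e+02]), np.float64(1.134392685142711e-11))
```

View pics/s11.png

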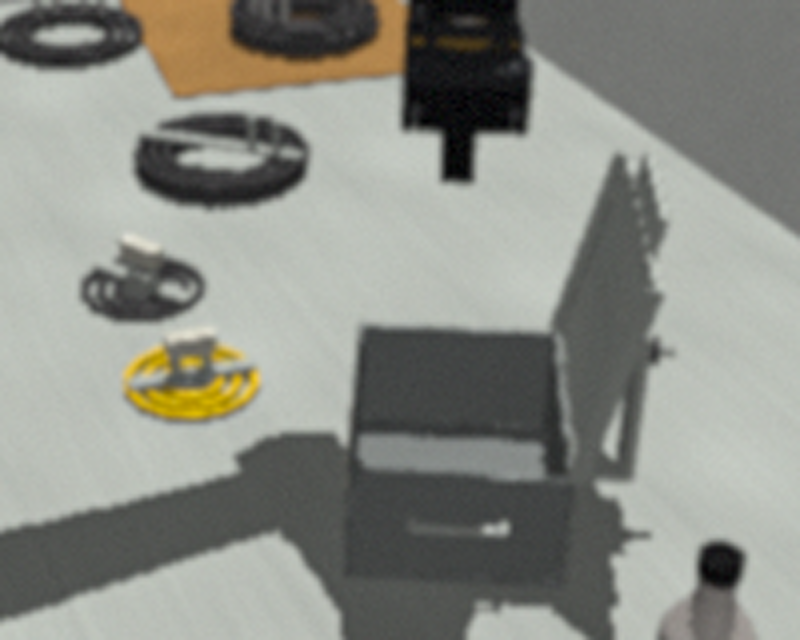

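Call:
move_arm(
  series=[
    [[-3.5,3.2,0.5,0,0,0,0.1],[-3.5,3.2,0.9,0,0,0,0.1],[-3.5,3.2,0.9,0,0,0,0.1],[-3.5,3.2,0.9,0,0,0,0.1],[-3.5,3.2,0.9,0,0,0,0.1],[-3.5,3.2,0.9,0,0,0,0.1],[-3.5,3.2,0.9,0,0,0,0.1],[-3.5,3.2,0.9,0,0,0,0.1],[0,0,0,0,0,10.6,0.1],[0,0,0,0,0,10.6,0.1],[0,0,0,0,0,10.6,0.1],[0,0,0,0,0,1,0.1]],
  ],
)

```text
time_s: 20.38
tcp_pos: [0.4451, 0.2015, 0.1691]
ee_rot: [[-0.865, -0.502, 0.003], [-0.502, 0.865, 0.0], [-0.002, -0.001, -1.0]]
wrist_force: [-0.3, -0.0, 0.1]
gripper_width: 0.55
```

Run:
```python
from ik import *
s=st()
c=wcam(s,r.capture('wrist'));img=c['color'].copy()
u=proj(c,[[.447,.203,.048],[.4463,.2025,.008]]);print(u)
cv2.imwrite('pics/w6.png',img)
```

```text
t 20.38 tcp [0.4451 0.2015 0.1691] F [-0.31 -0.03  0.06] g 0.55
[[-0.865, -0.502, 0.003], [-0.502, 0.865, 0.0], [-0.002, -0.001, -1.0]] j [ 43.5  10.2 -21.    0.1 -58.7 -13.4]
[[313.96021752 184.83223514]
 [314.98657842 175.55616204]]
```

View pics/w6.png

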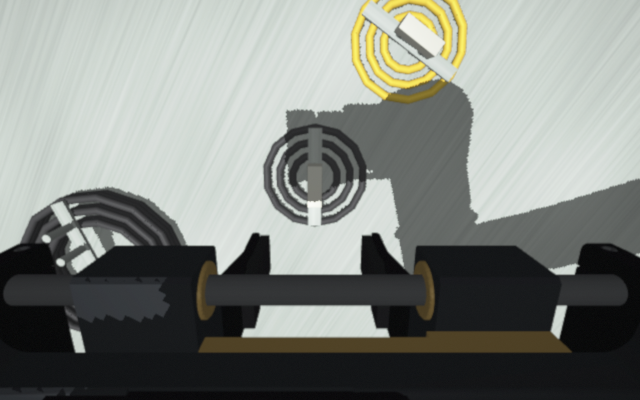

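Call:
move_arm(
  series=[
    [[-0.2,0.1,3,0,0,0,0.1],[0,0,3,0,0,0,0.1],[0,0,3,0,0,0,0.1],[0,0,3,0,0,0,0.1],[0,0,1.6,0,0,0,0.1],[0,0,0.6,0,0,0,0.1],[0,0,0,0,0,0,0.1]],
  ],
)

```text
time_s: 21.3
tcp_pos: [0.4473, 0.2038, 0.0273]
ee_rot: [[-0.865, -0.502, 0.002], [-0.502, 0.865, 0.0], [-0.002, -0.001, -1.0]]
wrist_force: [-0.2, -0.1, 0.6]
gripper_width: 0.551
```

Run:
```python
from ik import *
s=st()
c=wcam(s,r.capture('wrist'))
cv2.imwrite('pics/w7.png',c['color'])
```

```text
t 21.3 tcp [0.4473 0.2038 0.0273] F [-0.25 -0.08  0.6 ] g 0.551
[[-0.865, -0.502, 0.002], [-0.502, 0.865, 0.0], [-0.002, -0.001, -1.0]] j [ 43.5  21.  -30.7   0.1 -38.1 -13.5]
```

View pics/w7.png

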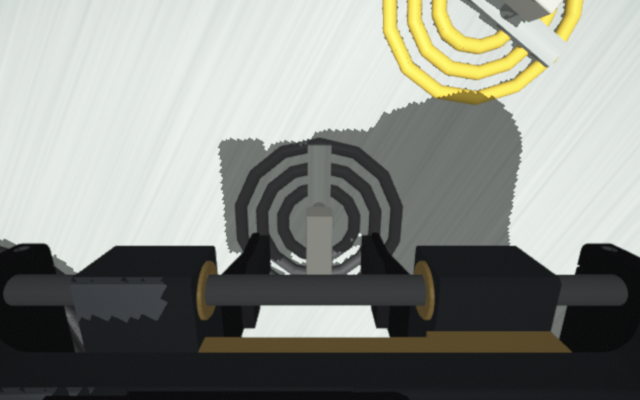

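Call:
move_arm(
  series=[
    [[0.2,0,0,0,0,0,-1],[0,0,0,0,0,0,-1],[0,0,0,0,0,0,-1],[0,0,0,0,0,0,-1],[0,0,0,0,0,0,-1]],
  ],
)

```text
time_s: 21.98
tcp_pos: [0.4456, 0.2028, 0.0272]
ee_rot: [[-0.866, -0.501, 0.002], [-0.501, 0.866, 0.0], [-0.002, -0.001, -1.0]]
wrist_force: [-0.6, -0.1, 0.5]
gripper_width: 0.069
```

Call:
move_arm(
  series=[
    [[0,0,-1,0,0,0,-1],[0,0,-3,0,0,0,-1],[0,0,-4,0,0,0,-1],[0,0,-4,0,0,0,-1],[0,0,-4,0,0,0,-1],[0,0,-3,0,0,0,-1],[0,0,0,0,0,0,-1]],
  ],
)

```text
time_s: 22.85
tcp_pos: [0.4464, 0.2037, 0.2205]
ee_rot: [[-0.865, -0.501, 0.008], [-0.501, 0.865, 0.005], [-0.009, 0.0, -1.0]]
wrist_force: [-0.6, 0.4, 0.1]
gripper_width: 0.004
```

Run:
```python
from ik import *
s=st()
c=wcam(s,r.capture('wrist'))
cv2.imwrite('pics/w8.png',c['color'])
cv2.imwrite('pics/s12.png',cv2.resize(r.capture('side')['color'][100:260,200:400],None,fx=4,fy=4,interpolation=cv2.INTER_CUBIC))
z=np.array([0,0,-1.])
print(delta(cw(0,0,.2),np.c_[cy,cx,z],s))
```

```text
t 22.85 tcp [0.4464 0.2037 0.2205] F [-0.62  0.44  0.1 ] g 0.004
[[-0.865, -0.501, 0.008], [-0.501, 0.865, 0.005], [-0.009, 0.0, -1.0]] j [ 43.6   7.6 -16.3   0.1 -65.6 -13.6]
(array([  9.02, -38.13,   1.97]), array([  0.65,   0.18, 146.96]))
```

View pics/w8.png

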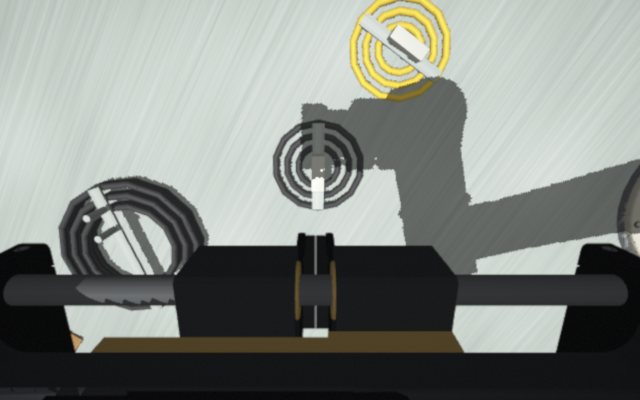

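View pics/s12.png

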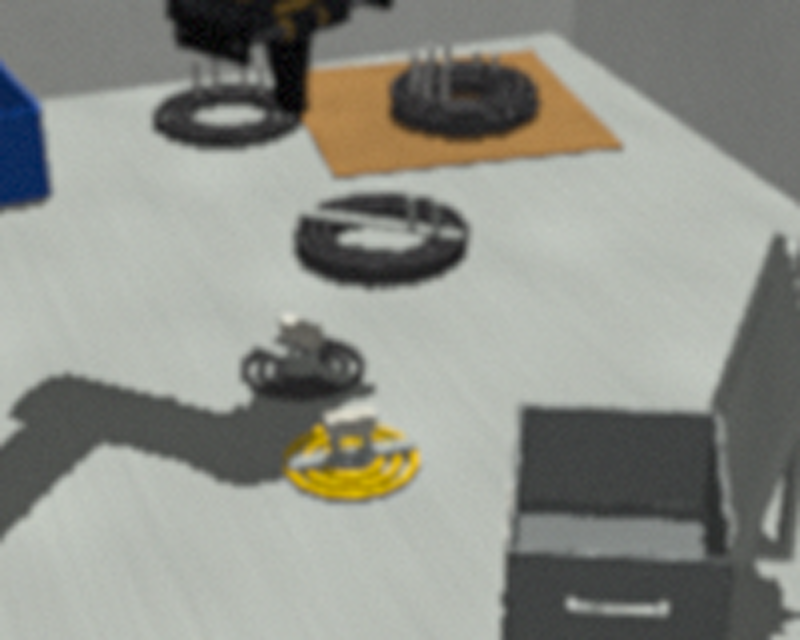

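Width 0.07 is under the 14 mm block, and the picture shows the coil still on the bench at (318,164), so the grip missed. I look closer.

Run:
```python
from ik import *
s=r.sense()
c=wcam(s,r.capture('wrist'))
print(back(c,[(318,164)],.006),back(c,[(318,178),(318,155)],.012))
a=cv2.resize(c['color'][110:220,260:370],None,fx=3.5,fy=3.5,interpolation=cv2.INTER_CUBIC)
b=cv2.resize(cv2.imread('pics/w7.png')[130:290,220:410],None,fx=2.1,fy=2.1,interpolation=cv2.INTER_CUBIC)
h=385;b=cv2.resize(b,(399,h-0));a=cv2.resize(a,(385,h));cv2.imwrite('pics/x1.png',np.hstack([a,b]))
t=r.capture('top')['color'];cv2.imwrite('pics/x2.png',cv2.resize(t[180:240,225:335],None,fx=7,fy=7,interpolation=cv2.INTER_CUBIC))
```

```text
[[0.44426444 0.19929228 0.006     ]] [[0.43637104 0.21296006 0.012     ]
 [0.45021117 0.18912875 0.012     ]]
```

View pics/x1.png

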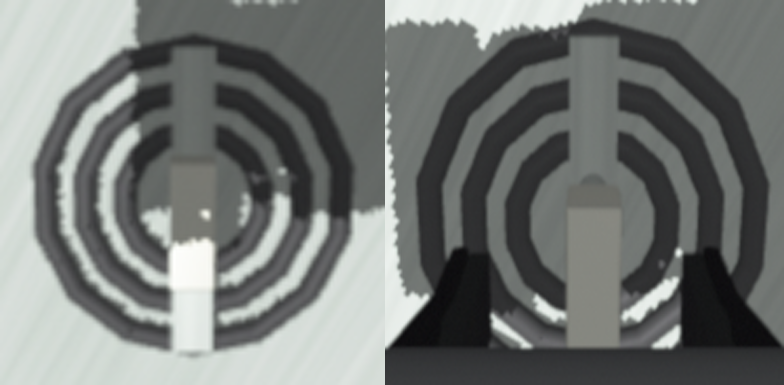

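View pics/x2.png

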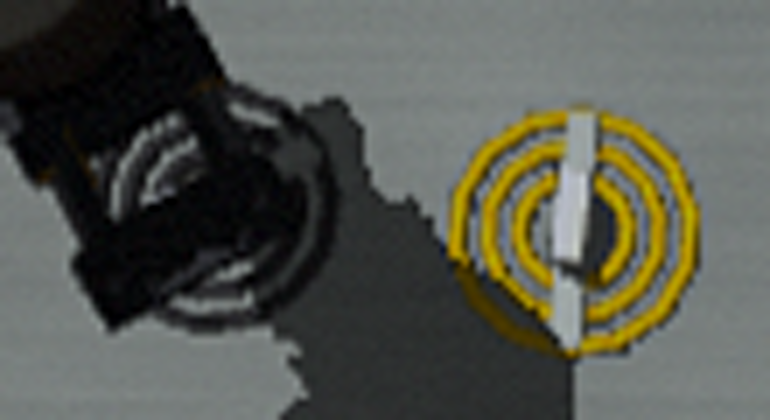

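Run:
```python
from ik import *
s=r.sense()
c=wcam(s,r.capture('wrist'))
print(back(c,[(315,165.4)],.006),back(c,[(315,175)],.048),back(c,[(315,122),(315,210)],.012))
print(delta(np.array([.4455,.2015,.06]),s['ee_rot']),s['tcp_pos'],s['gripper_width'])
```

```text
[[0.44600393 0.20169426 0.006     ]] [[0.44476139 0.20385432 0.048     ]] [[0.47153964 0.15747709 0.012     ]
 [0.41893438 0.24856987 0.012     ]]
(array([-0.06, -0.1 , 15.6 ]), array([-0.01, -0.01,  0.  ])) [0.44441534 0.20224082 0.21611023] 0.006088581463051476
```

Call:
move_arm(
  series=[
    [[-0.1,0,2,0,0,0,0.1],[0,0,4,0,0,0,0.1],[0,0,4,0,0,0,0.1],[0,0,3,0,0,0,0.1],[0,0,1.5,0,0,0,0.1],[0,0,0,0,0,0,0.1],[0,0,2,0,0,0,0.1],[0,0,2,0,0,0,0.1],[0,0,1,0,0,0,0.1],[0,0,0,0,0,0,0.1]],
  ],
)

```text
time_s: 24.35
tcp_pos: [0.4464, 0.2032, 0.022]
ee_rot: [[-0.866, -0.501, 0.002], [-0.501, 0.866, -0.001], [-0.001, -0.001, -1.0]]
wrist_force: [-0.6, -0.3, 1.0]
gripper_width: 0.553
```

Call:
move_arm(
  series=[
    [[0,0,0,0,0,0,-1],[0,0,0,0,0,0,-1],[0,0,0,0,0,0,-1],[0,0,0,0,0,0,-1],[0,0,0,0,0,0,-1]],
  ],
)

```text
time_s: 24.98
tcp_pos: [0.4463, 0.2032, 0.0223]
ee_rot: [[-0.866, -0.501, 0.002], [-0.501, 0.866, -0.0], [-0.001, -0.001, -1.0]]
wrist_force: [-0.6, 0.4, 2.4]
gripper_width: 0.147
```

Call:
move_arm(
  series=[
    [[0,0,0,0,0,0,-1],[0,0,0,0,0,0,-1],[0,0,0,0,0,0,-1]],
  ],
)

```text
time_s: 25.35
tcp_pos: [0.4463, 0.2032, 0.0223]
ee_rot: [[-0.866, -0.501, 0.002], [-0.501, 0.866, -0.0], [-0.001, -0.001, -1.0]]
wrist_force: [-1.6, -0.6, 5.8]
gripper_width: 0.152
```

Width has settled at 0.15, about 13 mm, so the block is gripped. I lift gently and check.

Call:
move_arm(
  series=[
    [[0,0,-0.3,0,0,0,-1],[0,0,-0.7,0,0,0,-1],[0,0,-1.5,0,0,0,-1],[0,0,-2.5,0,0,0,-1],[0,0,0,0,0,0,-1]],
  ],
)

```text
time_s: 25.98
tcp_pos: [0.4477, 0.2045, 0.0738]
ee_rot: [[-0.865, -0.501, 0.006], [-0.501, 0.865, 0.004], [-0.007, 0.0, -1.0]]
wrist_force: [0.9, -0.2, -3.4]
gripper_width: 0.147
```

Run:
```python
from ik import *
s=st()
c=wcam(s,r.capture('wrist'))
cv2.imwrite('pics/w9.png',c['color'])
cv2.imwrite('pics/s13.png',cv2.resize(r.capture('side')['color'][100:260,200:400],None,fx=4,fy=4,interpolation=cv2.INTER_CUBIC))
```

```text
t 25.98 tcp [0.4477 0.2045 0.0738] F [ 0.88 -0.18 -3.36] g 0.147
[[-0.865, -0.501, 0.006], [-0.501, 0.865, 0.004], [-0.007, 0.0, -1.0]] j [ 43.6  16.9 -28.    0.1 -44.7 -13.6]
```

View pics/w9.png

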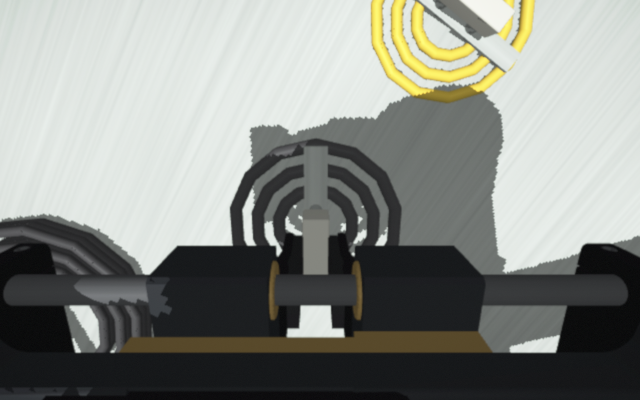

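View pics/s13.png

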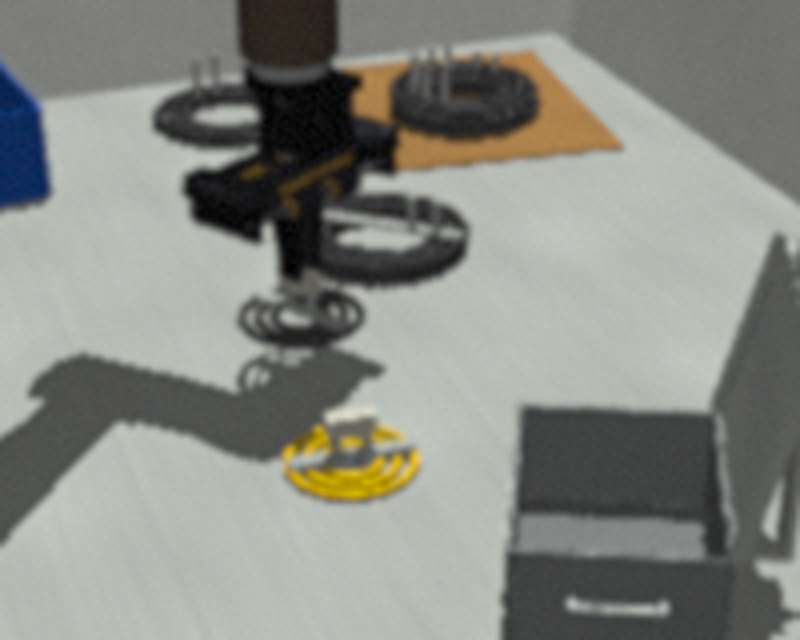

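Call:
move_arm(
  series=[
    [[0,0,-2,0,0,3,-1],[0,0,-3,0,0,6,-1],[0,0,-3.5,0,0,8,-1],[0,0,-3,0,0,10,-1],[0,0,-2,0,0,10,-1],[0,0,0,0,0,10,-1],[0,0,0,0,0,10,-1],[0,0,0,0,0,10,-1],[0,0,0,0,0,10,-1],[0,0,0,0,0,10,-1],[0,0,0,0,0,10,-1],[0,0,0,0,0,10,-1]],
  ],
)

```text
time_s: 27.58
tcp_pos: [0.4452, 0.2028, 0.2053]
ee_rot: [[-0.22, 0.976, -0.001], [0.976, 0.22, -0.002], [-0.001, -0.001, -1.0]]
wrist_force: [0.6, 1.1, -2.2]
gripper_width: 0.147
```

Call:
move_arm(
  series=[
    [[0,0,0,0,0,10,-1],[0,0,0,0,0,10,-1],[0,0,0,0,0,10,-1],[0,0,0,0,0,7,-1],[0,0,0,0,0,3,-1],[0,0,0,0,0,0,-1]],
  ],
)

```text
time_s: 28.32
tcp_pos: [0.4454, 0.2029, 0.2057]
ee_rot: [[0.453, 0.892, -0.0], [0.892, -0.453, -0.001], [-0.001, 0.0, -1.0]]
wrist_force: [0.5, -0.3, -2.3]
gripper_width: 0.151
```

Run:
```python
from ik import *
s=st()
z=np.array([0,0,-1.])
print(delta(cw(-.005,0,.21),np.c_[cy,cx,z],s))
```

```text
t 28.32 tcp [0.4454 0.2029 0.2057] F [ 0.53 -0.34 -2.32] g 0.151
[[0.453, 0.892, -0.0], [0.892, -0.453, -0.001], [-0.001, 0.0, -1.0]] j [  43.6    8.5  -17.4    0.   -64.2 -160.5]
(array([-28.2 ,  26.63,  -0.39]), array([ 0.02,  0.08, -0.03]))
```

Call:
move_arm(
  series=[
    [[-1.2,1.1,0,0,0,0,-1],[-2.5,2.4,0,0,0,0,-1],[-3,2.8,0,0,0,0,-1],[-3,2.8,0,0,0,0,-1],[-3,2.8,0,0,0,0,-1],[-3,2.9,0,0,0,0,-1],[-3,2.9,0,0,0,0,-1],[-3,2.9,0,0,0,0,-1],[-3,2.8,0,0,0,0,-1],[-2.3,2.1,0,0,0,0,-1],[-1.2,1.1,0,0,0,0,-1],[0,0,0,0,0,0,-1]],
  ],
)

```text
time_s: 29.82
tcp_pos: [0.5549, -0.1697, 0.2066]
ee_rot: [[0.455, 0.891, 0.001], [0.891, -0.455, 0.0], [0.001, 0.001, -1.0]]
wrist_force: [0.8, 0.8, -2.7]
gripper_width: 0.15
```

Run:
```python
from ik import *
s=st()
z=np.array([0,0,-1.])
print(delta(cw(-.005,0,.028),np.c_[cy,cx,z],s))
c=wcam(s,r.capture('wrist'));img=c['color']
for x,y in((75,95),(75,-95),(-75,-95),(-75,95)):
    u=proj(c,[cw(x/1e3,y/1e3,.09)])[0]
    if abs(u).max()<2000: cv2.circle(img,tuple(np.round(u).astype(int)),4,(0,0,255),-1)
cv2.imwrite('pics/w10.png',img)
cv2.imwrite('pics/s14.png',cv2.resize(r.capture('side')['color'][90:270,260:440],None,fx=3.3,fy=3.3,interpolation=cv2.INTER_CUBIC))
cv2.imwrite('pics/t14.png',cv2.resize(r.capture('top')['color'][110:230,310:450],None,fx=5,fy=5,interpolation=cv2.INTER_CUBIC))
```

```text
t 29.82 tcp [ 0.5549 -0.1697  0.2066] F [ 0.83  0.76 -2.69] g 0.15
[[0.455, 0.891, 0.001], [0.891, -0.455, 0.0], [0.001, 0.001, -1.0]] j [  -1.    17.4   -5.4   -0.   -67.1 -116. ]
(array([ 0.04, -0.02, 17.86]), array([ 0.03, -0.04, -0.15]))
```

View pics/w10.png

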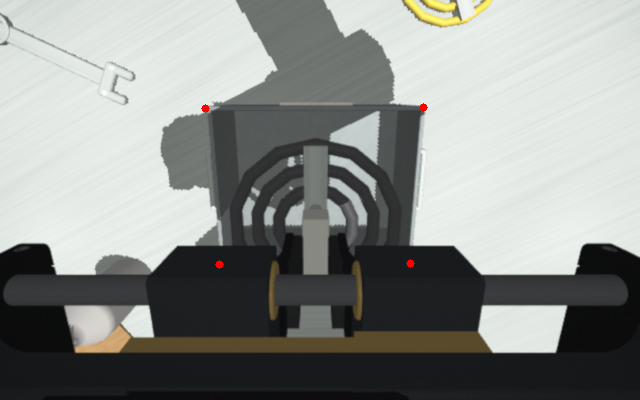

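View pics/s14.png

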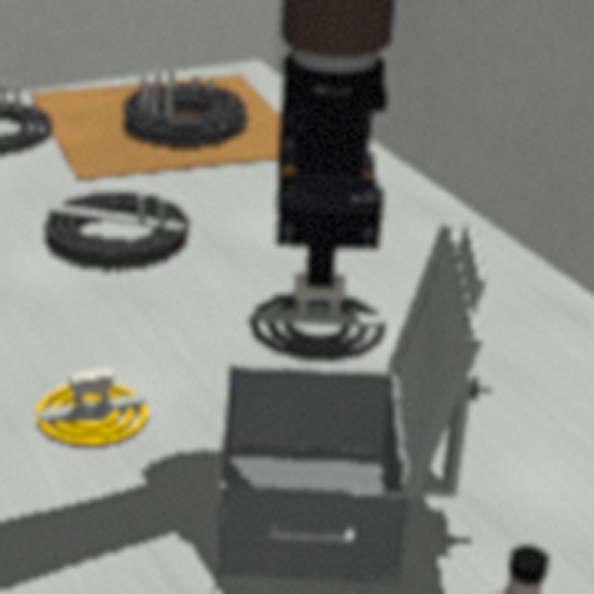

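View pics/t14.png

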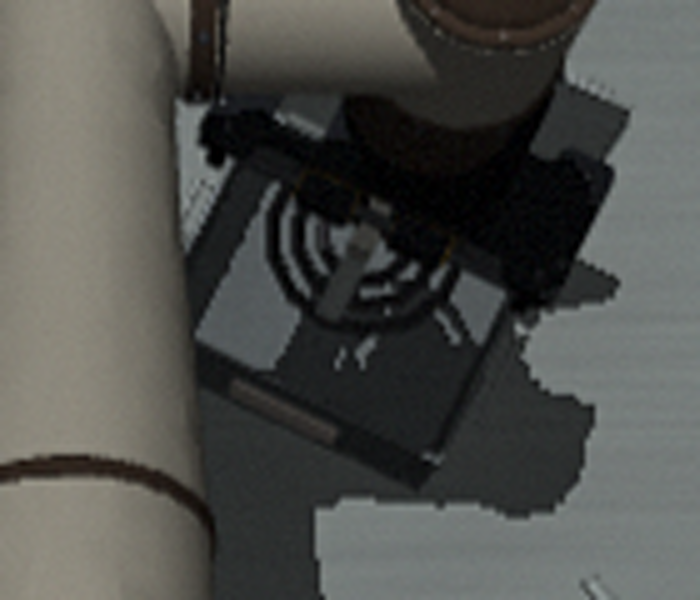

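Call:
move_arm(
  series=[
    [[0,0,1.5,0,0,0,-1],[0,0,2.5,0,0,0,-1],[0,0,2.5,0,0,0,-1],[0,0,2.5,0,0,0,-1],[0,0,2.5,0,0,0,-1],[0,0,2,0,0,0,-1],[0,0,1.2,0,0,0,-1],[0,0,0.8,0,0,0,-1],[0,0,0,0,0,0,-1]],
  ],
)

```text
time_s: 31.1
tcp_pos: [0.5555, -0.1685, 0.052]
ee_rot: [[0.453, 0.892, 0.001], [0.892, -0.453, 0.0], [0.001, 0.001, -1.0]]
wrist_force: [-0.1, 0.3, -1.7]
gripper_width: 0.146
```

Call:
move_arm(
  series=[
    [[0,0,0.6,0,0,0,-1],[0,0,0.5,0,0,0,-1],[0,0,0.4,0,0,0,-1],[0,0,0,0,0,0,-1]],
  ],
)

```text
time_s: 31.6
tcp_pos: [0.5554, -0.1687, 0.037]
ee_rot: [[0.453, 0.891, 0.001], [0.891, -0.453, 0.0], [0.001, 0.001, -1.0]]
wrist_force: [-0.5, 0.4, -2.4]
gripper_width: 0.15
```

Call:
move_arm(
  series=[
    [[0,0,0.4,0,0,0,-1],[0,0,0.3,0,0,0,-1],[0,0,0,0,0,0,-1]],
  ],
)

```text
time_s: 31.98
tcp_pos: [0.5554, -0.1686, 0.03]
ee_rot: [[0.453, 0.891, 0.001], [0.891, -0.453, 0.0], [0.001, 0.001, -1.0]]
wrist_force: [0.6, -0.3, -2.8]
gripper_width: 0.147
```

Call:
move_arm(
  series=[
    [[0,0,0.15,0,0,0,-1],[0,0,0.1,0,0,0,-1],[0,0,0,0,0,0,-1]],
  ],
)

```text
time_s: 32.35
tcp_pos: [0.5556, -0.1686, 0.0278]
ee_rot: [[0.453, 0.891, 0.002], [0.891, -0.453, 0.0], [0.001, 0.002, -1.0]]
wrist_force: [-0.3, 0.0, -2.7]
gripper_width: 0.15
```

Call:
move_arm(
  series=[
    [[0,0,0.1,0,0,0,-1],[0,0,0.1,0,0,0,-1],[0,0,0,0,0,0,-1]],
  ],
)

```text
time_s: 32.72
tcp_pos: [0.5558, -0.1687, 0.0264]
ee_rot: [[0.453, 0.891, 0.002], [0.891, -0.453, -0.0], [0.001, 0.002, -1.0]]
wrist_force: [-0.4, 0.2, 1.7]
gripper_width: 0.148
```

The force jumped from -2.7 to +1.7 N, so the coil is on the floor. Release, then rise straight up.

Call:
move_arm(
  series=[
    [[0,0,0,0,0,0,-0.6],[0,0,0,0,0,0,-0.3],[0,0,0,0,0,0,-0.1],[0,0,0,0,0,0,-0.1],[0,0,0,0,0,0,-0.1]],
  ],
)

```text
time_s: 33.35
tcp_pos: [0.5558, -0.1686, 0.0258]
ee_rot: [[0.453, 0.891, 0.002], [0.891, -0.453, 0.0], [0.001, 0.002, -1.0]]
wrist_force: [-0.5, -0.2, -0.2]
gripper_width: 0.438
```

Call:
move_arm(
  series=[
    [[0,0,-0.5,0,0,0,-0.1],[0,0,-1.5,0,0,0,-0.1],[0,0,-3,0,0,0,-0.1],[0,0,-3,0,0,0,-0.1],[0,0,-3,0,0,0,-0.1],[0,0,-4,0,0,0,-0.1],[0,0,-4,0,0,0,-0.1],[0,0,-4,0,0,0,-0.1],[0,0,0,0,0,0,-0.1]],
  ],
)

```text
time_s: 34.48
tcp_pos: [0.5571, -0.1691, 0.2614]
ee_rot: [[0.453, 0.891, 0.012], [0.892, -0.453, -0.001], [0.004, 0.011, -1.0]]
wrist_force: [0.5, 0.5, -0.6]
gripper_width: 0.448
```

Call:
move_arm(
  series=[
    [[0,-2,0,0,0,0,-0.1],[0,-4,0,0,0,0,-0.1],[0,-4,0,0,0,0,-0.1],[0,-4,0,0,0,0,-0.1],[0,0,0,0,0,0,-0.1],[0,0,0,0,0,0,-0.1]],
  ],
)

```text
time_s: 35.22
tcp_pos: [0.4307, -0.1052, 0.256]
ee_rot: [[0.453, 0.892, 0.003], [0.892, -0.453, 0.0], [0.002, 0.003, -1.0]]
wrist_force: [0.1, 0.6, -0.5]
gripper_width: 0.452
```

Run:
```python
from ik import *
s=st()
c=wcam(s,r.capture('wrist'));cv2.imwrite('pics/w11.png',c['color'])
cv2.imwrite('pics/s15.png',cv2.resize(r.capture('side')['color'][150:330,260:440],None,fx=3.3,fy=3.3,interpolation=cv2.INTER_CUBIC))
t=r.capture('top')['color'];cv2.imwrite('pics/t15.png',t)
cv2.imwrite('pics/t15c.png',cv2.resize(t[110:230,310:450],None,fx=5,fy=5,interpolation=cv2.INTER_CUBIC))
```

```text
t 35.23 tcp [ 0.4307 -0.1052  0.256 ] F [ 0.09  0.58 -0.45] g 0.452
[[0.453, 0.892, 0.003], [0.892, -0.453, 0.0], [0.002, 0.003, -1.0]] j [   7.4    1.5  -17.9    0.   -70.5 -124.3]
```

View pics/s15.png

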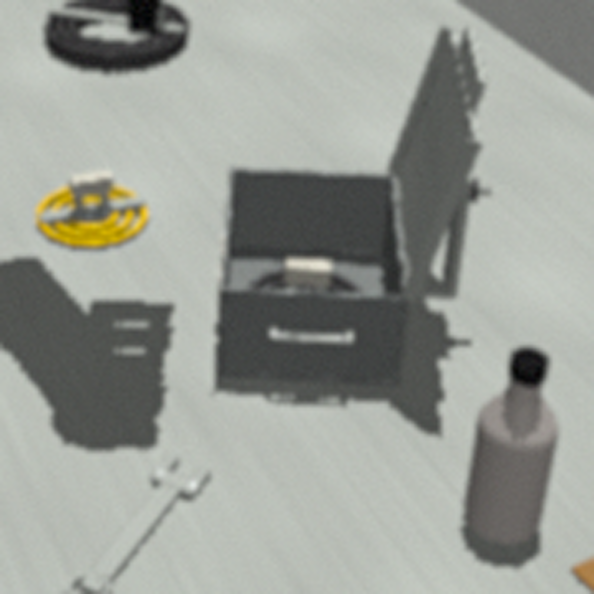

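View pics/t15c.png

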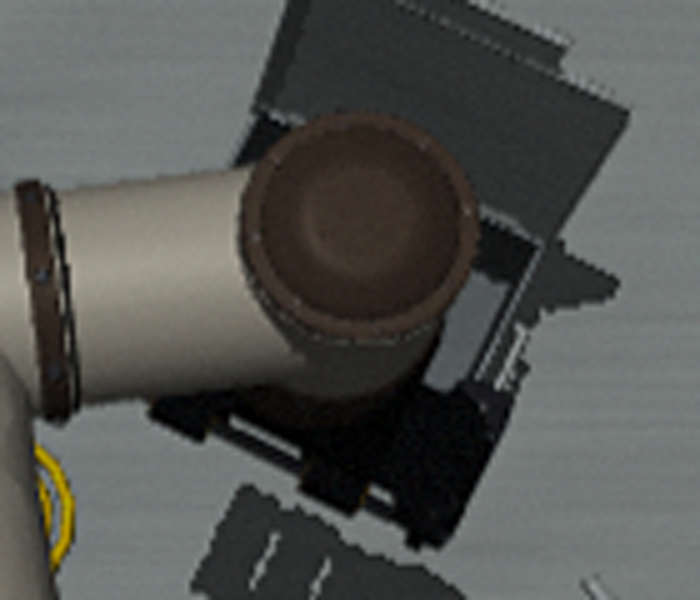

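View pics/w11.png

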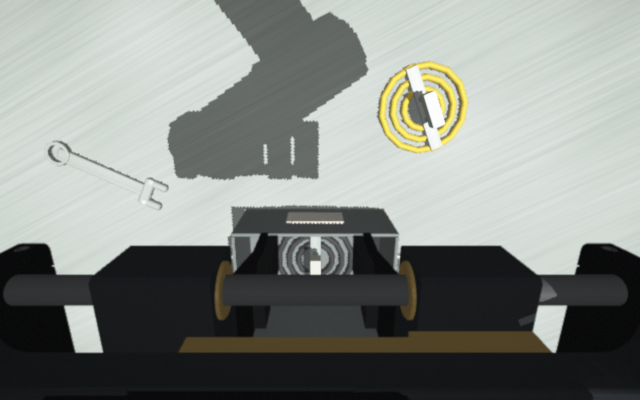

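Call:
move_arm(
  series=[
    [[2,0,0,0,0,0,-0.1],[4,0,0,0,0,0,-0.1],[5,0,0,0,0,0,-0.1],[5,0,0,0,0,0,-0.1],[4,0,0,0,0,0,-0.1],[3,0,0,0,0,0,-0.1],[0,0,0,0,0,0,-0.1],[0,0,0,0,0,0,-0.1]],
  ],
)

```text
time_s: 36.38
tcp_pos: [0.5347, 0.0993, 0.2552]
ee_rot: [[0.454, 0.891, 0.001], [0.891, -0.454, -0.001], [-0.0, 0.001, -1.0]]
wrist_force: [0.3, -0.0, -0.4]
gripper_width: 0.452
```

Run:
```python
from ik import *
s=st()
c=r.capture('top');t=c['color'].copy()
# overlay: predicted block top centre, and lid lip for angles
for x,y in((-.04,.06),(-.04,-.06),(.04,.06),(.04,-.06),(-.005,.003)):
    u=proj(c,[cw(x,y,.052)])[0];cv2.circle(t,tuple(np.round(u).astype(int)),0,(0,0,255),-1)
for th,col in((1.65,(0,255,0)),(1.85,(0,0,255))):
    for y in(-.05,.05):
        u=proj(c,[cw(.075-.176*np.cos(th),y,.09+.176*np.sin(th))])[0];cv2.circle(t,tuple(np.round(u).astype(int)),0,col,-1)
cv2.imwrite('pics/t16.png',cv2.resize(t[95:220,325:465],None,fx=5,fy=4.8,interpolation=cv2.INTER_NEAREST))
d=cv2.absdiff(c['color'],cv2.imread('pics/top0.png')).max(2);print([(n,int((d[a:b,e:f]>40).sum())) for n,a,b,e,f in(('oiler',145,185,450,490),('span',222,275,415,465),('stack',125,195,155,225))])
```

```text
t 36.38 tcp [0.5347 0.0993 0.2552] F [ 0.29 -0.01 -0.45] g 0.452
[[0.454, 0.891, 0.001], [0.891, -0.454, -0.001], [-0.0, 0.001, -1.0]] j [ 2.760e+01  1.200e+01 -5.700e+00  1.000e-01 -7.220e+01 -1.446e+02]
[('oiler', 0), ('span', 0), ('stack', 2679)]
```

View pics/t16.png

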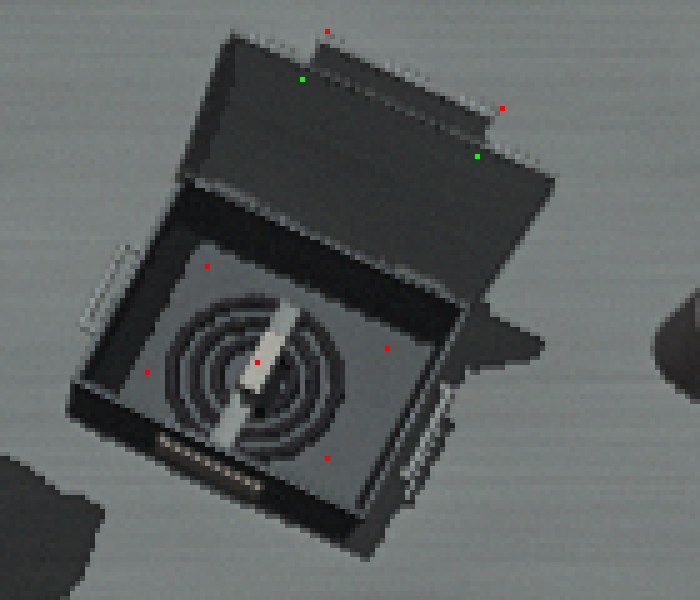

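The top view shows the coil flat on the floor, with its block at the predicted point (257,362). The lip is at the 1.85 rad marks, well past the 1.65 rad ones. Handing in.

```bash
python3 -c "
from station import r
print(r.finish_job())"
```

```text
the job is handed in; nothing more can be done
None
```

I pushed the lid open by its front lip until it bore on the rubber stop, laid the small dark coil flat on the chest floor, let go and handed the job in at about 36 s. The hand-in gives no verdict.

**Lid:** I lifted it with shut fingers under the lip. The stop was felt at about 1.85 rad, and I held roughly 3 N at the lip for over 0.2 s. I only inferred the 8–9 N on the stop from the lever arms; I could not measure it. After I backed off, the last top view still showed the lid at about 1.85 rad.

**Coil:** The last top view shows it flat on the chest floor, inside the limits. The gripper is open and clear of everything.

**What went wrong on the way:**
- The first horizontal contact with the lip read about 12 N at the wrist, higher than I meant but under the 20 N limit.
- The first grasp of the coil missed; the fingers closed past the block. The second, 5 mm lower, held.

**Bystanders:** The oiler and spanner pixels match the start picture. The same check on the large coil that I took to be the stack was useless, because the arm was in the way. The side views show no sign that it moved, and the arm never went low near it.

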